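# Put salvaged computer parts into their matching nests and pin jig

### The arm

A 6-joint arm with a two-finger parallel gripper is mounted at the origin on the work surface. World frame = base frame: x ahead of the robot, y to its left, z up, the work surface at z = 0. Lengths are in m, angles in rad, forces in N, time in s.
With the tool pointing down it reaches from about 0.375 to 0.9 m from the base axis. Payload 3.1 kg.
Tool frame: the origin (TCP) lies on the centre line of the jaws, within the pads' length; the fingertips stand robot.finger_overhang ahead of it and the grasp point (between the pads) lies 2 mm behind it (robot.finger_overhang is the distance from the TCP to the fingertips, in m); z points along the fingers, y is the direction in which the jaws open and shut (so a half turn about z gives the same grasp; the last joint's range is limited). The gripper opens to 87 mm and grips with 3 to 60 N. Pads are 19 mm wide; open, the fingers measure 117 mm over their backs; the gripper's body (75 mm by 190 mm) begins 51 mm behind the grasp point.
Start: joints at [0.936, 0.527, 1.433, -0, 1.181, -0.178], TCP at [0.275, 0.561, 0.24] pointing down, gripper open.
Joint ranges: [-3.08, 3.08], [-0.75, 2.2], [0.22, 2.44], [-1.43, 4.57], [0, 2.65], [-2.85, 2.85]. Speed limits (rad/s): [2.79, 2.79, 3.14, 3.14, 3.14, 3.14].

### API

Orientations are given as a unit quaternion [x, y, z, w].
In Python, from rig import robot gives the robot as it stands. The module is installed in compiled form; this text tells all that it offers.
- The arm moves only by the tool step_arm, never from a script. Its arguments are lists of equal length, an entry for each row: "slide": the shift along the tool's x, y, z in mm, a list of three; "twist": the turn about the tool's z in degrees. A call has 1 to 20 rows; each row shifts and turns the commanded pose from where the row before left it, along the tool's axes as they then stand; what a row does not reach is not made up. A row lasts 1/12 s, in which the tool goes at most 41.7 mm and 7.16 degrees, less where a joint would pass 70% of its speed; a pose out of reach is approached as far as the arm can. A call is refused whole if a number of a shift passes 41.7 or a number of a turn 7.16, either way. A call with a gripper value outside its range is refused whole. "jaw" is the finger opening in mm, from 0 to 87, set as the call begins (left out, the last holds). The fingers move at their own pace and stop on an object; "force" is the grip in N (left out, the last holds). Time passes only in rows, so rows that do not move let the fingers close. It gives the time, the measured TCP pose, the force and the opening at its end, in the units of the state.
- robot.get_obs(): the state, without advancing time (a new reading comes with each control period).
- robot.camera(name): name is "side" or "top" or "wrist"; returns a dict with "color" (400x640x3 uint8, blue, green, red), "depth" (400x640 float32, m along the optical axis (not along the pixel's ray), 0 where there is no reading), "camera_matrix" (3x3 intrinsics, pixels), "origin" and "orientation" of the camera in the world. Camera axes: x right, y down, z forward; pixel columns grow to the right and rows downward; lengths in m; the calibration is good to about 2 mm. A picture is of the moment at which its call begins.
- robot.hand_in(): hands the job in, once; it reports no verdict.
The state is a dict: "time": time; "q": joint angles; "joint_velocities": joint speeds; "joint_torque": joint torques, N m; "position": TCP position; "tool_rot": TCP orientation; "ft_force": force on the tool from outside, world axes, zero at the start; "moment": the same for the moment, N m; "grip_width": finger opening in m.
Only numpy, scipy, OpenCV 4.12 (cv2) and the standard library are available. Lean on these libraries where they do the work, as an engineer would, in place of code of your own. Each camera call takes 0.05 s, during which the arm holds its last target.

### The job

Sort the four salvaged computer parts, each into the holder that matches it: the long power brick flat in the long rectangular nest, the square fan flat in the square nest, the round heat sink upright in the round nest, and the aluminium enclosure down over the jig's two pins until it lies flush on the bar. Do them in any order, keep them the way up they are, set each down without dropping it, and leave the mug and the screwdriver where they are.

Things in the scene. Friction and masses are not known exactly. Their poses are not given: they have to be found in the camera images.
- brick: Laptop power brick, black plastic box with rounded edges and a small pale paper label on top, 52 (own x) x 120 (own y) x 30 (z) mm, about 0.3 kg, loose, flat on the table. Origin: centre of its underside. Long axis = own y.
- fan: Square computer cooling fan, black frame with grey blades, 60 x 60 x 25 (z) mm, about 0.09 kg, loose, flat on the table. Origin: centre of its underside; its own x and y run along its edges. Grip it by its outer sides; it is solid to the touch.
- cooler: Round processor heat sink of radial aluminium fins with a copper core, 62 mm diameter, 40 mm tall, about 0.25 kg, loose, standing upright. Origin: centre of its underside; z is its axis. It behaves as a solid cylinder.
- enclosure: Small cast aluminium electronics enclosure: box 50 (own x) x 84 (own y) x 24 (z) mm with a flat lug at each y end, 34 mm wide, 6 mm thick, level with the underside; overall length 140 mm. Each lug has a vertical 11 mm through hole, at own y = +56 and -56 mm, x = 0. About 0.22 kg, loose, flat on the table. Origin: centre of its underside. Either way round fits the jig.
- long_nest: Plywood storage nest, fixed, 84 (own x) x 152 (own y) x 12 (z) mm, with a rectangular recess 64 x 132 mm, 8 mm deep, with a dark rubber floor 4 mm above the table. Origin: centre of its underside, on the table. Long axis = own y. The power brick's place.
- square_nest: Plywood storage nest, fixed, 100 x 100 x 12 (z) mm, with a square recess 74 x 74 mm, 8 mm deep, dark rubber floor 4 mm above the table. Origin: centre of its underside, on the table; its own x and y run along its edges. The fan's place, any quarter turn.
- round_nest: Plywood storage nest, fixed, 106 x 106 x 12 (z) mm, with a round recess 76 mm in diameter, 8 mm deep, dark rubber floor 4 mm above the table. Origin: centre of its underside, on the table. The heat sink's place, at any turn about the vertical.
- jig: Pin jig, fixed: dark steel bar 40 (own x) x 140 (own y) x 12 (z) mm with two upright pins on top, at own y = -56 (round, 8 mm) and y = +56 mm (diamond, 8 mm along x, 5 mm along y). Pins stand 15 mm above the bar: 7 mm straight, then 8 mm taper to a 3 mm tip. Origin: centre of underside, on the table. Seated, the enclosure lies on the bar, 12 mm above the table, lug holes over the pins.
- mug: Bystander: white ceramic mug, 76 mm in diameter, 92 mm tall, loose, upright, near the right edge of the work (negative y). Origin: centre of its underside.
- screwdriver: Bystander: red-handled screwdriver, 200 mm long, 26 mm thick, lying loose on the table beyond the nests, pointing roughly along world y. Origin: on its underside at mid-length; own x is its long axis, handle to -x.
Things that resemble listed ones, but are neither listed nor needed, are in the scene too. Of the things that look like the cooler, the larger one is meant.

How it is judged:
At the end, for the whole second after the job is handed in: Brick, fan and heat sink on the floors of their own recesses (centres within 12 mm, undersides less than 7 mm above the table); enclosure flush over both jig pins (centre within 4 mm, underside within 2.5 mm of the bar, in line within 0.08 rad); all upright within 0.07 rad, at rest, released (horizontal distance between brick and long_nest below 0.012 m and z of brick in the frame of long_nest below 0.007 m and angle between each of brick, fan, cooler, enclosure's own z axis and vertical below 0.07 rad and linear speed of each of brick, fan, cooler, enclosure below 0.02 m/s and horizontal distance between fan and square_nest below 0.012 m and z of fan in the frame of square_nest below 0.007 m and horizontal distance between cooler and round_nest below 0.012 m and z of cooler in the frame of round_nest below 0.007 m and horizontal distance between enclosure and jig below 0.004 m and z of enclosure in the frame of jig below 0.0145 m and angle between the y axis of enclosure and the y axis of jig, either way round below 0.08 rad); the robot touches nothing.
It fails at once if the mug is disturbed (moved more than 25 mm) (distance of mug from where it was at the start of the episode above 0.025 m).
It fails at once if the screwdriver is disturbed (moved more than 25 mm) (distance of screwdriver from where it was at the start of the episode above 0.025 m).
It fails at once if a part is dropped (falls faster than 0.8 m/s, some 30 mm of free fall, with no finger on it) ((linear speed of brick above 0.8 m/s and contact force between the fingers and brick below 0.05 N) or (linear speed of fan above 0.8 m/s and contact force between the fingers and fan below 0.05 N) or (linear speed of cooler above 0.8 m/s and contact force between the fingers and cooler below 0.05 N) or (linear speed of enclosure above 0.8 m/s and contact force between the fingers and enclosure below 0.05 N)).
It also fails if it takes over 99 s, if anything falls off the work surface, if the arm or the gripper's body presses on something with over 40 N, if the wrist force passes 120 N, or if a joint passes its speed limit or range.

## Working session

There is one attempt and no reset: what is moved stays moved. The work goes in short steps, Python scripts to look and compute and a tool call to move; the robot and the scene stay as the last step left them, time stands still between calls to the robot, and variables do not carry over. Pictures are saved under pics/ and viewed, and the job is handed in when it is done.

Besides the shell and the picture viewer there is one more tool, called after "Emit:" as name(argument=value, ...), one argument or row to a line, values as JSON. step_arm: Moves the arm, as the interface text tells. Its arguments: {"type":"object","properties":{"slide":{"type":"array","items":{"type":"array","items":{"type":"number"}}},"twist":{"type":"array","items":{"type":"number"}},"jaw":{"type":"number"},"force":{"type":"number"}},"required":["slide","twist"]}

```bash
mkdir -p pics; ls
python3 - <<'E'
from rig import robot
import cv2,numpy as np
o=robot.get_obs()
for k,v in o.items(): print(k,np.round(v,4))
print(robot.finger_overhang)
for n in ["top","side"]:
    c=robot.camera(n); cv2.imwrite(f"pics/{n}0.png",c["color"]); print(n,c["camera_matrix"],c["origin"],c["orientation"])
    np.savez(f"{n}0.npz",**c)
E
```

```text
pics
time 0.0
q [ 0.9365  0.5285  1.4339  0.      1.1814 -0.1785]
joint_velocities [-0.0014 -0.0004  0.0005 -0.0006 -0.0009 -0.001 ]
joint_torque [-1.40000e-03 -4.40044e+01 -1.76591e+01  6.32000e-02  5.82000e-02
 -2.00000e-04]
position [0.2747 0.5606 0.2386]
tool_rot [ 2.259e-01  9.741e-01 -1.000e-03 -4.000e-04]
ft_force [ 0.4388 -0.486   0.4837]
moment [ 0.0335 -0.0018  0.0315]
grip_width 0.0868
0.017
top [[505.4876296    0.         326.25862401]
 [  0.         505.4876296  203.11256999]
 [  0.           0.           1.        ]] [ 0.4857656  -0.09417545  1.45737969] [ 0.71157112 -0.70140413  0.03350804 -0.02399984]
side [[448.72292907   0.         317.68221625]
 [  0.         448.72292907 208.44617251]
 [  0.           0.           1.        ]] [0.53335553 0.84466801 0.90011727] [-0.02968215  0.91305954 -0.40632644  0.01844083]
```

View pics/top0.png

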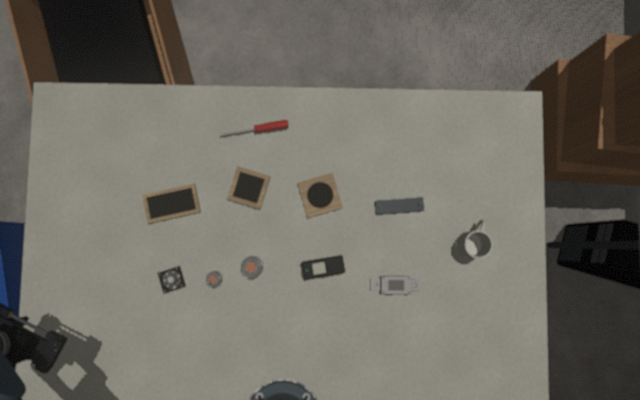

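View pics/side0.png

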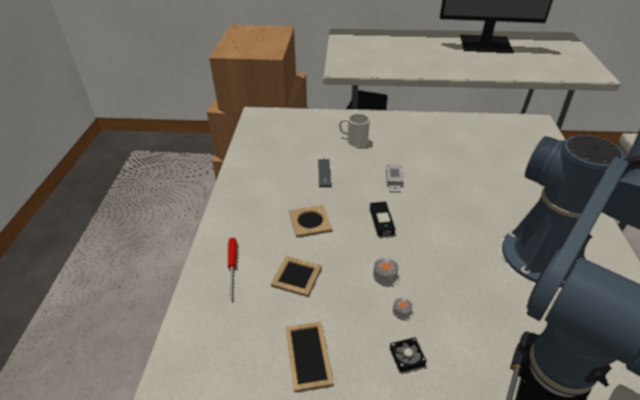

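The top view shows the brick at (322,267), the fan at (172,279) and the enclosure at (396,285). The nests are at (172,203), (249,187) and (320,195), and the jig is at (399,206). Two things look like the cooler: (251,267) and (214,279). The one at (251,267) is larger, so it is the one meant. I'll enlarge to confirm.

Run:
```python
import cv2,numpy as np
im=np.load("top0.npz")["color"]
a=im[150:310,130:440]
cv2.imwrite("pics/crop1.png",cv2.resize(a,(775,400),interpolation=cv2.INTER_CUBIC))
b=im[240:310,150:290]
cv2.imwrite("pics/crop2.png",cv2.resize(b,(800,400),interpolation=cv2.INTER_CUBIC))
b=im[180:310,360:440]
cv2.imwrite("pics/crop3.png",cv2.resize(b,None,fx=4.5,fy=4.5,interpolation=cv2.INTER_CUBIC))
```

```text
(no output)
```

View pics/crop2.png

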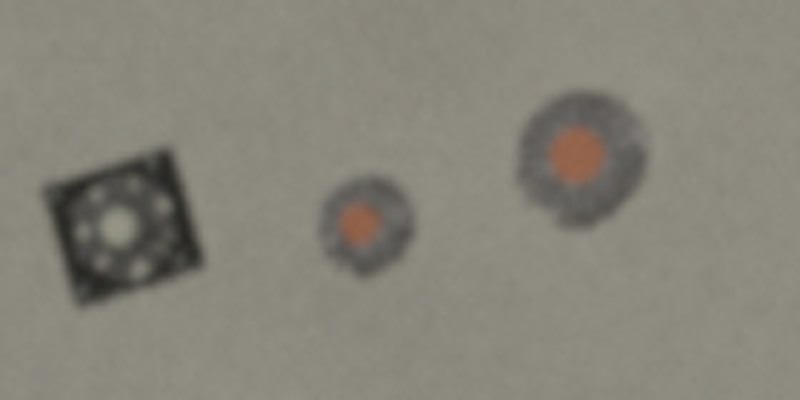

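View pics/crop3.png

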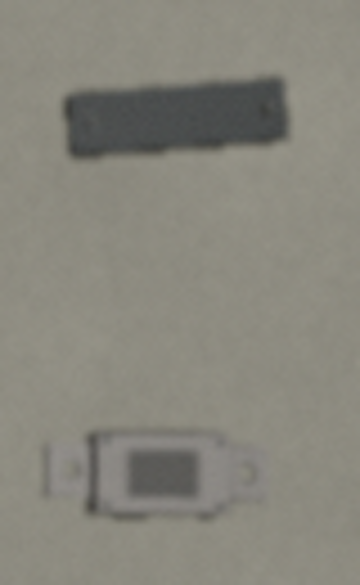

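View pics/crop1.png

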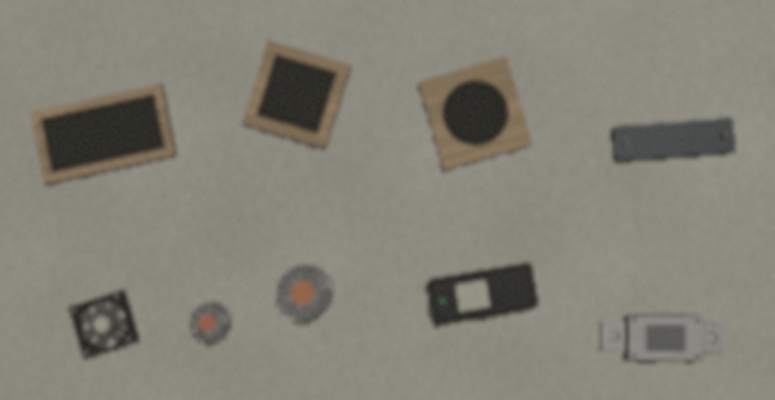

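The crops confirm it: the cooler is the larger disc with the copper core, at crop (578,155), which is top (251,267). The smaller one at (214,279) is a decoy. Next I'll measure everything.

```bash
cat > h.py <<'E'
import numpy as np,cv2
from scipy.spatial.transform import Rotation as R
def cast(c,uv,z):
    K=np.asarray(c["camera_matrix"]);o=np.asarray(c["origin"]);M=R.from_quat(c["orientation"]).as_matrix()
    uv=np.atleast_2d(np.asarray(uv,float))
    d=np.c_[uv,np.ones(len(uv))]@np.linalg.inv(K).T@M.T
    return o+d*((z-o[2])/d[:,2])[:,None]
def proj(c,P):
    K=np.asarray(c["camera_matrix"]);o=np.asarray(c["origin"]);M=R.from_quat(c["orientation"]).as_matrix()
    p=(np.atleast_2d(P)-o)@M@K.T
    return p[:,:2]/p[:,2:]
def rect(c,cnt,z):
    P=cast(c,cnt.reshape(-1,2),z)[:,:2].astype(np.float32)*1000
    (cx,cy),(w,h),a=cv2.minAreaRect(P)
    if w<h: w,h=h,w; a+=90
    return np.round([cx,cy,w,h,(a+90)%180-90],1)  # angle: long axis from world x, deg
E
python3 - <<'E'
from h import *
c=dict(np.load("top0.npz"))
im=c["color"]; f=4
big=cv2.resize(im,None,fx=f,fy=f,interpolation=cv2.INTER_CUBIC)
lab=cv2.cvtColor(big,cv2.COLOR_BGR2LAB).astype(float)
bg=np.median(lab[170*f:300*f,150*f:440*f].reshape(-1,3),0)
d=np.linalg.norm(lab-bg,axis=2)
m=(cv2.GaussianBlur(d,(0,0),2)>16).astype(np.uint8); m[:105*f]=0; m[310*f:]=0; m[:,:130*f]=0; m[:,520*f:]=0
cs,_=cv2.findContours(m,cv2.RETR_CCOMP,cv2.CHAIN_APPROX_NONE)
for k in cs:
    A=cv2.contourArea(k)
    if A<1500: continue
    (u,v),_,_=cv2.minAreaRect(k)
    k2=(k.reshape(-1,2)+.5)/f-.5
    print(round(u/f),round(v/f),int(A/f/f),"z0",rect(c,k2,0.0),"z12",rect(c,k2,.012),"z27",rect(c,k2,.027),"z40",rect(c,k2,.04))
# depth check
for n,(u,v) in dict(brick=(335,265),fan=(172,279),cooler=(251,267),nest=(172,203),jig=(399,206),table=(280,230)).items():
    z=c["depth"][v,u]; K=c["camera_matrix"]
    print(n, z, c["origin"]+R.from_quat(c["orientation"]).as_matrix()@(np.linalg.inv(K)@[u,v,1]*z))
E
```

```text
396 285 179 z0 [ 373.2 -315.    48.    32.6  -89.8] z12 [ 374.1 -313.2   47.6   32.3  -89.8] z27 [ 375.3 -310.9   47.1   32.   -89.8] z40 [ 376.3 -309.    46.7   31.7  -89.8]
214 280 238 z0 [382.6 204.7  49.9  48.7 -62.7] z12 [383.5 202.3  49.5  48.3 -62.7] z27 [384.5 199.2  49.   47.8 -62.7] z40 [385.5 196.5  48.6  47.4 -62.7]
172 280 585 z0 [380.5 325.1  71.8  68.2 -71.5] z12 [381.4 321.6  71.2  67.6 -71.5] z27 [382.4 317.3  70.5  66.9 -71.5] z40 [383.4 313.6  69.9  66.3 -71.5]
252 267 423 z0 [418.3  98.7  67.   64.3 -43.9] z12 [418.8  97.1  66.4  63.7 -43.9] z27 [419.5  95.1  65.7  63.1 -43.9] z40 [420.1  93.4  65.1  62.5 -43.9]
322 268 906 z0 [ 419.4 -103.6  130.1   61.2  -79.4] z12 [ 420.  -103.6  129.    60.7  -79.4] z27 [ 420.7 -103.5  127.7   60.1  -79.4] z40 [ 421.3 -103.4  126.5   59.5  -79.4]
319 268 116 z0 [418.5 -93.6  34.6  30.  -79.2] z12 [419.1 -93.6  34.3  29.7 -79.2] z27 [419.8 -93.6  34.   29.4 -79.2] z40 [420.4 -93.6  33.6  29.1 -79.2]
471 247 96 z0 [ 484.  -529.6   44.6   23.8   26.4] z12 [ 484.  -526.1   44.3   23.6   26.4] z27 [ 484.  -521.6   43.8   23.4   26.
[... 799 characters left out ...]
.1  17.3] z27 [623.  -92.2 108.7 108.   17.3] z40 [621.7 -92.2 107.7 107.   17.3]
249 189 1243 z0 [644.1 113.4 106.3 103.5 -16.1] z12 [642.8 111.7 105.4 102.6 -16.1] z27 [641.2 109.6 104.3 101.5 -16.1] z40 [639.8 107.7 103.3 100.6 -16.1]
254 130 521 z0 [816.8 101.4 206.3  35.8 -79.4] z12 [814.1  99.8 204.6  35.5 -79.4] z27 [810.7  97.8 202.5  35.1 -79.4] z40 [807.7  96.  200.6  34.8 -79.4]
brick 1.4187396 [ 0.4284191  -0.1395262   0.02970693]
fan 1.4162024 [0.38312156 0.31655141 0.02267436]
cooler 1.40771 [0.42008158 0.09462583 0.03707438]
nest 1.4515493 [0.59805561 0.33005721 0.00457818]
jig 1.4562545 [ 0.59884345 -0.32253193  0.00833573]
table 1.458627 [ 0.52526465  0.01938123 -0.00445981]
```

```bash
cat >> h.py <<'E'
def state():
    from rig import robot
    o=robot.get_obs(); M=R.from_quat(o["tool_rot"]).as_matrix()
    return o,M,np.degrees(np.arctan2(M[1,1],M[0,1]))
def plan(x,y,z,az=None):
    "targets in mm/deg (az of the jaw axis); prints the shift in the present tool frame, and after the twist"
    o,M,a=state()
    d=np.array([x,y,z])-np.asarray(o["position"])*1000
    tw=0 if az is None else -((az-a+90)%180-90)
    M2=M@R.from_euler('z',tw,degrees=True).as_matrix()
    print("t %.2f pos"%o["time"],np.round(np.array(o["position"])*1000,1),"az %.1f"%a,"tilt",np.round(M[2,:2],4),"F",np.round(o["ft_force"],1),"grip %.1f"%(o["grip_width"]*1e3))
    print("  shift before twist",np.round(M.T@d,1),"after",np.round(M2.T@d,1),"twist %.1f"%tw)
E
python3 - <<'E'
from h import *
plan(382.4,318,240,18.5)
from rig import robot
c=robot.camera("wrist"); cv2.imwrite("pics/w0.png",c["color"]); 
o,M,a=state()
print(c["camera_matrix"]); print(M.T@(np.array(c["origin"])-o["position"])); print(M.T@R.from_quat(c["orientation"]).as_matrix())
E
```

```text
t 0.10 pos [274.7 560.7 238.7] az 63.9 tilt [ 0.0003 -0.0019] F [-0.1  0.  -0.1] grip 87.0
  shift before twist [-203.5 -170.5   -1.1] after [-264.3   25.1   -1.1] twist 45.4
[[285.9114122    0.         320.34752681]
 [  0.         285.9114122  198.46713807]
 [  0.           0.           1.        ]]
[ 0.07081749  0.00057574 -0.14539064]
[[ 8.76463787e-04 -9.65235617e-01 -2.61379869e-01]
 [ 9.99999536e-01  9.50288499e-04 -1.56052284e-04]
 [ 3.99013506e-04 -2.61379611e-01  9.65236002e-01]]
```

View pics/w0.png

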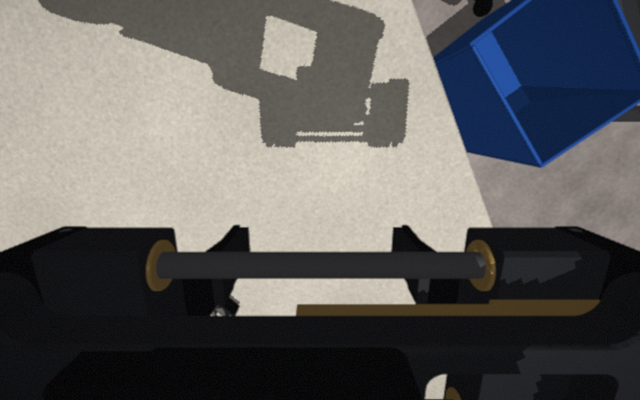

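The wrist view is clear in rows 0–220, ahead of the tool in +x. I'll twist first, then stop where the fan sits about 80 mm ahead in tool x for a close look.

Emit:
step_arm(
  slide=[
    [0, 0, 0],
    [0, 0, 0],
    [0, 0, 0],
    [0, 0, 0],
    [0, 0, 0],
    [0, 0, 0],
    [0, 0, 0],
    [0, 0, 0],
  ],
  twist=[7, 7, 7, 7, 7, 7, 3.4, 0],
)

```text
time: 0.82
position: [0.2749, 0.561, 0.2392]
tool_rot: [0.585, 0.811, -0.0, -0.0]
ft_force: [-0.7, -0.6, 0.2]
grip_width: 0.0869
```

```bash
python3 -c "
from h import *
plan(407.8,242,150,18.5)"
```

```text
t 0.82 pos [274.9 561.  239.2] az 18.4 tilt [-0.0005 -0.0007] F [-0.7 -0.6  0.2] grip 86.9
  shift before twist [-344.6   25.3   89.3] after [-344.6   24.9   89.3] twist -0.1
```

Emit:
step_arm(
  slide=[
    [-34.5, 2.5, 8.9],
    [-34.5, 2.5, 8.9],
    [-34.5, 2.5, 8.9],
    [-34.5, 2.5, 8.9],
    [-34.5, 2.5, 8.9],
    [-34.5, 2.5, 8.9],
    [-34.5, 2.5, 8.9],
    [-34.5, 2.5, 8.9],
    [-34.5, 2.5, 8.9],
    [-34.5, 2.5, 8.9],
    [0, 0, 0],
    [0, 0, 0],
  ],
  twist=[0, 0, 0, 0, 0, 0, 0, 0, 0, 0, 0, 0],
)

```text
time: 1.82
position: [0.4087, 0.2404, 0.1501]
tool_rot: [0.586, 0.811, -0.0, -0.0]
ft_force: [0.3, 0.2, 0.8]
grip_width: 0.0869
```

```bash
cat >> h.py <<'E'
def wrist(name):
    from rig import robot
    c=robot.camera("wrist"); cv2.imwrite(f"pics/{name}.png",c["color"]); np.savez(f"{name}.npz",**c); return c
E
python3 - <<'E'
from h import *
plan(382.4,318,150,18.5)
c=wrist("w1")
print(proj(c,[.3824,.318,.025]))
E
```

```text
t 1.82 pos [408.7 240.4 150.1] az 18.3 tilt [ 0.0002 -0.0013] F [0.3 0.2 0.8] grip 86.9
  shift before twist [81.9 -0.6  0.1] after [81.9 -0.4  0.1] twist -0.2
[[318.97063977 108.96274604]]
```

View pics/w1.png

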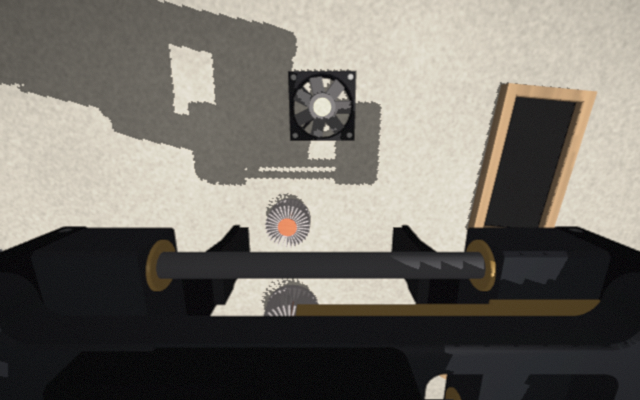

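The fan is at (322,104), close to the prediction and square to the jaws. I'll measure its outline.

```bash
cat >> h.py <<'E'
def dark(c,u,v,thr=48,f=3,r=110):
    "largest dark blob near (u,v): contour in image pixels"
    g=cv2.cvtColor(c["color"],cv2.COLOR_BGR2GRAY)
    g=cv2.resize(g,None,fx=f,fy=f,interpolation=cv2.INTER_CUBIC)
    m=(g<thr).astype(np.uint8); k=np.zeros_like(m); cv2.rectangle(k,(int((u-r)*f),max(0,int((v-r)*f))),(int((u+r)*f),int((v+r)*f)),1,-1); m&=k
    m[218*f:]=0
    cs,_=cv2.findContours(m,cv2.RETR_EXTERNAL,cv2.CHAIN_APPROX_NONE)
    q=max(cs,key=cv2.contourArea)
    return (q.reshape(-1,2)+.5)/f-.5
E
python3 - <<'E'
from h import *
c=dict(np.load("w1.npz"))
for t in (35,48,60):
    k=dark(c,322,104,t,r=50); print(t,k.min(0),k.max(0),rect(c,k,.025),rect(c,k,0.0))
E
```

```text
35 [288.33333333  71.66666667] [353.66666667 139.33333333] [384.1 320.8  58.7  58.1  18.4] [383.8 322.   64.1  63.5  18.4]
48 [288.          71.33333333] [354.         139.66666667] [384.1 320.8  59.2  58.7  18.4] [383.9 322.   64.7  64.1  18.4]
60 [288.  71.] [354.33333333 140.        ] [384.  320.8  59.6  59.3  18.4] [383.8 321.9  65.1  64.8  18.4]
```

```bash
python3 -c "
from h import *
plan(384.1,320.8,27,18.4)"
```

```text
t 1.87 pos [408.4 241.5 150.5] az 18.4 tilt [ 0.0004 -0.0005] F [ 0.9  0.5 -0.6] grip 87.2
  shift before twist [ 82.8   2.1 123.5] after [ 82.8   2.  123.5] twist 0.0
```

Emit:
step_arm(
  slide=[
    [27.6, 0.7, 10],
    [27.6, 0.7, 20],
    [27.6, 0.6, 20],
    [0, 0, 30],
    [0, 0, 25],
    [0, 0, 13],
    [0, 0, 5.5],
    [0, 0, 0],
  ],
  twist=[0, 0, 0, 0, 0, 0, 0, 0],
  jaw=87,
  force=20,
)

```text
time: 2.53
position: [0.3826, 0.3221, 0.0262]
tool_rot: [0.583, 0.812, -0.001, -0.001]
ft_force: [0.2, 0.4, -0.4]
grip_width: 0.0872
```

Emit:
step_arm(
  slide=[
    [0, 0, 0],
    [0, 0, 0],
    [0, 0, 0],
    [0, 0, 0],
    [0, 0, 0],
    [0, 0, 0],
    [0, 0, 0],
    [0, 0, 0],
  ],
  twist=[0, 0, 0, 0, 0, 0, 0, 0],
  jaw=50,
  force=20,
)

```text
time: 3.2
position: [0.3842, 0.3211, 0.0278]
tool_rot: [0.584, 0.811, 0.0, 0.0]
ft_force: [-1.2, -0.0, 5.3]
grip_width: 0.0599
```

```bash
python3 -c "
from h import *
plan(384.1,320.8,27,18.4)"
```

```text
t 3.20 pos [384.2 321.1  27.8] az 18.5 tilt [0.0002 0.001 ] F [-1.2 -0.   5.3] grip 59.9
  shift before twist [-0.3 -0.2  0.8] after [-0.3 -0.2  0.8] twist 0.1
```

Emit:
step_arm(
  slide=[
    [0, 0, -20],
    [0, 0, -35],
    [0, 0, -35],
    [0, 0, -20],
    [0, 0, 0],
    [0, 0, 0],
  ],
  twist=[0, 6.9, 6.9, 6.9, 6.9, 7],
)

```text
time: 3.7
position: [0.3847, 0.3215, 0.1388]
tool_rot: [0.801, 0.599, 0.002, 0.0]
ft_force: [0.7, 0.6, -0.2]
grip_width: 0.0597
```

```bash
python3 -c "
from h import *
plan(618,25,138,-16.1)"
```

```text
t 3.70 pos [384.7 321.5 138.8] az -16.5 tilt [0.0028 0.0029] F [ 0.7  0.6 -0.2] grip 59.7
  shift before twist [-218.2  307.8    1.1] after [-220.1  306.4    1.1] twist -0.4
```

Emit:
step_arm(
  slide=[
    [-11, 15.4, 0],
    [-22, 30.7, 0],
    [-22, 30.7, 0],
    [-22, 30.7, 0],
    [-22, 30.7, 0],
    [-22, 30.7, 0],
    [-22, 30.7, 0],
    [-22, 30.7, 0],
    [-22, 30.7, 0],
    [-22, 30.7, 0],
    [-11, 15.4, 0],
    [0, 0, 0],
    [0, 0, 0],
  ],
  twist=[0, 0, 0, 0, 0, 0, 0, 0, 0, 0, 0, 0, 0],
)

```text
time: 4.78
position: [0.6176, 0.0233, 0.1364]
tool_rot: [0.8, 0.6, -0.0, -0.001]
ft_force: [-0.2, 0.9, -1.3]
grip_width: 0.0596
```

Run:
```python
from h import *
plan(642.8,111.7,138,-16.1)
c=wrist("w2")
print(proj(c,[.6428,.1117,.012]))
```

```text
t 4.78 pos [617.6  23.3 136.4] az -16.3 tilt [ 0.0001 -0.0014] F [-0.2  0.9 -1.3] grip 59.6
  shift before twist [91.9 -0.6 -1.6] after [91.9 -0.3 -1.6] twist -0.2
[[319.21780109  97.82010952]]
```

View pics/w2.png

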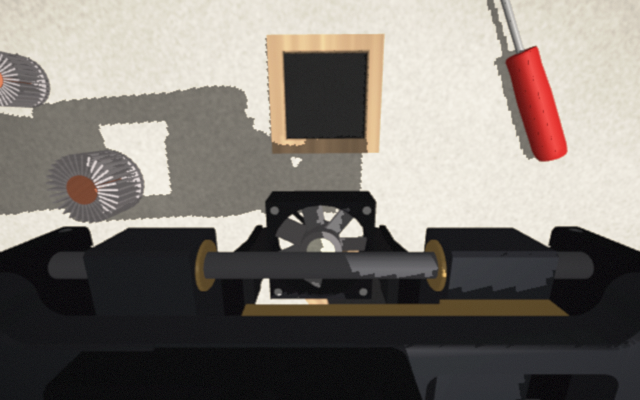

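The square nest is at (325,94), with its recess at x 285–368 and y 51–140. The fan is held level between the jaws at (321,245).

```bash
cat >> h.py <<'E'
def wood(c,u,v,f=3,r=100):
    h=cv2.cvtColor(cv2.resize(c["color"],None,fx=f,fy=f,interpolation=cv2.INTER_CUBIC),cv2.COLOR_BGR2HSV)
    m=((h[...,1]>70)&(h[...,0]>6)&(h[...,0]<26)&(h[...,2]>60)).astype(np.uint8)
    k=np.zeros_like(m); cv2.rectangle(k,(max(0,int((u-r)*f)),max(0,int((v-r)*f))),(int((u+r)*f),int(min(v+r,190)*f)),1,-1); m&=k
    m=cv2.morphologyEx(m,cv2.MORPH_CLOSE,np.ones((9,9),np.uint8)); m=cv2.morphologyEx(m,cv2.MORPH_OPEN,np.ones((5,5),np.uint8))
    cs,_=cv2.findContours(m,cv2.RETR_EXTERNAL,cv2.CHAIN_APPROX_NONE)
    q=max(cs,key=cv2.contourArea)
    return (q.reshape(-1,2)+.5)/f-.5
E
python3 - <<'E'
from h import *
c=dict(np.load("w2.npz"))
k=wood(c,325,94,r=75); print(k.min(0),k.max(0),rect(c,k,.012))
for t in (45,60): 
  k=dark(c,325,94,t,r=48); print(k.min(0),k.max(0),rect(c,k,.012),rect(c,k,.004))
E
```

```text
[266.33333333  34.        ] [383.33333333 152.66666667] [647.9 111.6  99.9  99.4 -15.9]
[284.33333333  53.        ] [366.33333333 137.66666667] [648.2 110.8  71.3  70.9  74.2] [648.5 111.4  73.4  73.   74.2]
[284.          52.66666667] [366.66666667 138.        ] [648.2 110.8  72.   71.7  74.1] [648.5 111.4  74.1  73.8  74.1]
```

Run:
```python
from h import *
c=dict(np.load("w2.npz"))
o,M,a=state()
P=cast(c,[(277,210),(366,210),(278,293),(364,292)],.1364-.002)
print(np.round((P-o["position"])@M*1000,1), np.round((P.mean(0)-o["position"])@M*1000,1))
plan(648.1,111.5,31.5+25,-15.9)
```

```text
[[ 24.4 -21.5   2. ]
 [ 24.4  26.6   1.9]
 [-26.5 -23.    2. ]
 [-25.9  27.4   1.8]] [-0.9  2.4  1.9]
t 4.83 pos [616.5  24.6 136.3] az -16.2 tilt [ 0.     -0.0028] F [-0.1 -0.  -0.8] grip 59.8
  shift before twist [92.3  6.3 79.8] after [92.3  6.8 79.8] twist -0.3
```

The held fan reads about 2 mm high in tool y, which is calibration bias, so I'll take roughly 1.5 mm off that axis.

Emit:
step_arm(
  slide=[
    [25, 1.5, 0],
    [40, 2, 15],
    [27.3, 1.3, 30],
    [0, 0, 30],
    [0, 0, 18],
    [0, 0, 7],
    [0, 0, 0],
    [0, 0, 0],
  ],
  twist=[-0.3, 0, 0, 0, 0, 0, 0, 0],
)

```text
time: 5.5
position: [0.6468, 0.1116, 0.0378]
tool_rot: [0.797, 0.603, -0.0, -0.0]
ft_force: [0.3, 0.2, -1.6]
grip_width: 0.0596
```

```bash
python3 -c "
from h import *
plan(646.6,112,31.5,-15.9)
c=wrist('w3')
cv2.imwrite('pics/w3.png',c['color'])
plan(646.6,112,31.5,-15.9)
"
```

```text
t 5.50 pos [646.8 111.6  37.8] az -15.8 tilt [-0.0001 -0.0005] F [ 0.3  0.2 -1.6] grip 59.6
  shift before twist [ 0.3 -0.3  6.3] after [ 0.3 -0.3  6.3] twist 0.1
t 5.55 pos [647.8 111.3  38.7] az -15.8 tilt [0.0006 0.0017] F [ 0.5 -0.  -0.3] grip 59.7
  shift before twist [ 0.4 -1.4  7.2] after [ 0.4 -1.4  7.2] twist 0.1
```

View pics/w3.png

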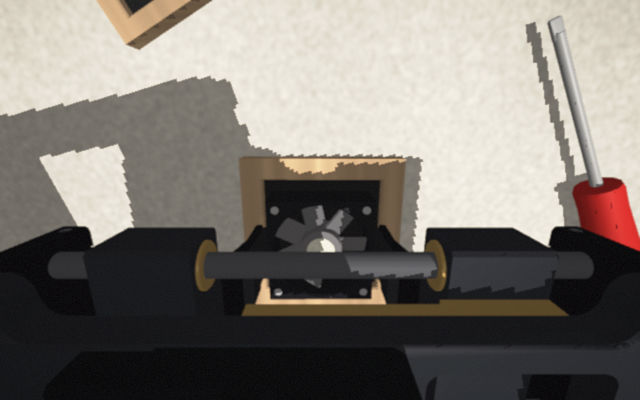

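The fan is centred over the recess, with its dark border even around (320,240). I'll lower it slowly.

Emit:
step_arm(
  slide=[
    [0, 0, 2],
    [0, 0, 2],
    [0, 0, 1.5],
    [0, 0, 1],
    [0, 0, 0.5],
    [0, 0, 0],
    [0, 0, 0],
  ],
  twist=[0, 0, 0, 0, 0, 0, 0],
)

```text
time: 6.13
position: [0.6477, 0.1107, 0.0318]
tool_rot: [0.798, 0.603, 0.0, 0.0]
ft_force: [-1.5, -1.1, 4.9]
grip_width: 0.0599
```

Contact at 4.9 N. Releasing and rising.

Emit:
step_arm(
  slide=[
    [0, 0, 0],
    [0, 0, 0],
    [0, 0, 0],
    [0, 0, 0],
    [0, 0, -5],
    [0, 0, -25],
    [0, 0, -40],
    [0, 0, -40],
    [0, 0, 0],
  ],
  twist=[0, 0, 0, 0, 0, 0, 0, 0, 0],
  jaw=87,
)

```text
time: 6.88
position: [0.6529, 0.1112, 0.1492]
tool_rot: [0.798, 0.603, 0.007, 0.005]
ft_force: [1.2, -1.1, 0.9]
grip_width: 0.0869
```

```bash
python3 -c "
from h import *
c=wrist('w4')
import numpy as np
# brick view pose: jaw axis across the brick's short side; brick long axis az -79.4 -> jaw az 10.6
a=np.radians(10.6+90); x,y=420.8-90*np.cos(a),-103.5-90*np.sin(a); print(x,y)
plan(x,y,145,10.6)
x,y=420.8+90*np.cos(a),-103.5+90*np.sin(a); print(x,y)
plan(x,y,145,10.6)
"
```

```text
437.3556215551448 -191.96418142345988
t 6.93 pos [651.1 111.1 146.1] az -15.8 tilt [0.0032 0.0112] F [ 0.6 -1.   0.2] grip 86.8
  shift before twist [-349.8 -123.2   -1.5] after [-258.6 -265.9   -1.5] twist -26.4
404.2443784448552 -15.035818576540109
t 6.93 pos [651.1 111.1 146.1] az -15.8 tilt [0.0032 0.0112] F [ 0.6 -1.   0.2] grip 86.8
  shift before twist [-188.6 -203.2   -1.8] after [ -78.6 -265.9   -1.8] twist -26.4
```

View pics/w4.png

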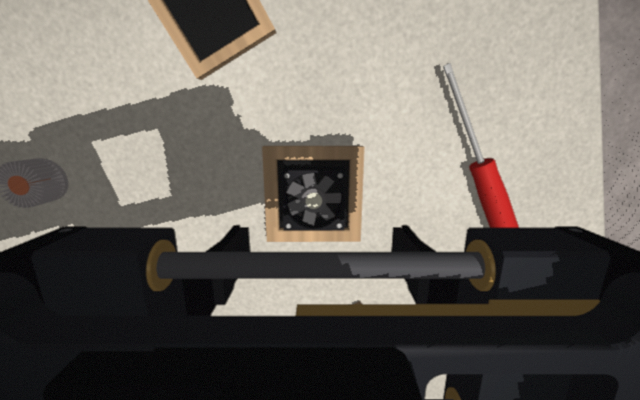

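The fan lies flat in the square nest at (315,193). Next, the brick.

Emit:
step_arm(
  slide=[
    [0, 0, 0],
    [0, 0, 0],
    [0, 0, 0],
    [0, 0, 0],
    [-13, -13.3, 0],
    [-25.8, -26.6, 0],
    [-25.8, -26.6, 0],
    [-25.8, -26.6, 0],
    [-25.8, -26.6, 0],
    [-25.8, -26.6, 0],
    [-25.8, -26.6, 0],
    [-25.8, -26.6, 0],
    [-25.8, -26.6, 0],
    [-25.8, -26.6, 0],
    [-13, -13.3, 0],
    [0, 0, 0],
    [0, 0, 0],
  ],
  twist=[-6.6, -6.6, -6.6, -6.6, 0, 0, 0, 0, 0, 0, 0, 0, 0, 0, 0, 0, 0],
)

```text
time: 8.35
position: [0.4324, -0.1921, 0.1399]
tool_rot: [0.64, 0.768, 0.0, -0.001]
ft_force: [0.4, 0.4, -0.1]
grip_width: 0.087
```

Run:
```python
from h import *
plan(420.8,-103.5,145,10.6)
c=wrist("w5")
u=proj(c,[.4208,-.1035,.03])[0]; print(u)
for t in (40,55):
    k=dark(c,u[0],u[1],t,r=100); print(k.min(0),k.max(0),rect(c,k,.028),rect(c,k,.015))
```

```text
t 8.35 pos [ 432.4 -192.1  139.9] az 10.4 tilt [ 0.0014 -0.0009] F [ 0.4  0.4 -0.1] grip 87.0
  shift before twist [89.3  4.6 -5. ] after [89.2  4.9 -5. ] twist -0.2
[324.96315959  99.49383557]
[297.          26.66666667] [358.33333333 171.66666667] [ 423.6 -106.3  117.6   50.4  -79.5] [ 423.7 -105.5  123.5   52.9  -79.5]
[296.66666667  26.33333333] [358.66666667 172.        ] [ 423.6 -106.3  118.2   51.   -79.5] [ 423.8 -105.5  124.1   53.6  -79.5]
```

View pics/w5.png

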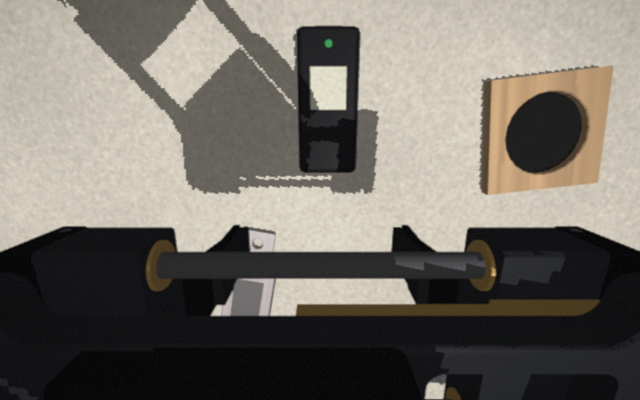

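The brick outline is at (327,99), size 118x51 mm, which matches. Moving to grasp it.

```bash
python3 -c "
from h import *
plan(422.3,-106,28,10.5)"
```

```text
t 8.40 pos [ 433.  -191.4  140. ] az 10.5 tilt [ 0.0013 -0.0006] F [-0.6 -0.3 -0.3] grip 86.9
  shift before twist [ 85.8   5.2 112.1] after [ 85.8   5.1 112.1] twist 0.0
```

Emit:
step_arm(
  slide=[
    [25, 1.7, 5],
    [33, 1.8, 20],
    [27.8, 1.7, 20],
    [0, 0, 30],
    [0, 0, 22],
    [0, 0, 11],
    [0, 0, 4],
    [0, 0, 0],
    [0, 0, 0],
  ],
  twist=[0, 0, 0, 0, 0, 0, 0, 0, 0],
  jaw=87,
)

```text
time: 9.15
position: [0.423, -0.1058, 0.0285]
tool_rot: [0.638, 0.77, 0.0, 0.0]
ft_force: [-0.1, 0.1, -0.6]
grip_width: 0.087
```

Emit:
step_arm(
  slide=[
    [0, 0, 0],
    [0, 0, 0],
    [0, 0, 0],
    [0, 0, 0],
    [0, 0, 0],
    [0, 0, 0],
    [0, 0, 0],
    [0, 0, 0],
  ],
  twist=[0, 0, 0, 0, 0, 0, 0, 0],
  jaw=40,
  force=35,
)

```text
time: 9.82
position: [0.4228, -0.1066, 0.0286]
tool_rot: [0.639, 0.769, 0.0, 0.0]
ft_force: [0.1, -0.2, 3.2]
grip_width: 0.0515
```

```bash
python3 -c "
from h import *
plan(422.3,-106,28,10.5)"
```

```text
t 9.82 pos [ 422.8 -106.6   28.6] az 10.6 tilt [-0.0004  0.0004] F [ 0.1 -0.2  3.2] grip 51.5
  shift before twist [ 0.7 -0.4  0.6] after [ 0.7 -0.4  0.6] twist 0.1
```

Emit:
step_arm(
  slide=[
    [0, 0, -15],
    [0, 0, -30],
    [0, 0, -40],
    [0, 0, -35],
    [0, 0, 0],
  ],
  twist=[0, 0, 0, -3.8, 0],
)

```text
time: 10.23
position: [0.4254, -0.1077, 0.1531]
tool_rot: [0.612, 0.791, 0.001, 0.005]
ft_force: [0.8, 0.6, -3.0]
grip_width: 0.0517
```

```bash
python3 -c "
from h import *
plan(625.7,208.3,250,14.3)"
```

```text
t 10.23 pos [ 425.4 -107.7  153.1] az 14.5 tilt [-0.0073  0.0078] F [ 0.8  0.6 -3. ] grip 51.7
  shift before twist [255.  273.9 -96.6] after [256.1 272.9 -96.6] twist 0.2
```

Emit:
step_arm(
  slide=[
    [11.6, 12.4, -4.5],
    [23.2, 24.9, -9],
    [23.2, 24.9, -9],
    [23.2, 24.9, -9],
    [23.2, 24.9, -9],
    [23.2, 24.9, -9],
    [23.2, 24.9, -9],
    [23.2, 24.9, -9],
    [23.2, 24.9, -9],
    [23.2, 24.9, -9],
    [23.2, 24.9, -9],
    [11.6, 12.4, -4.5],
    [0, 0, 0],
    [0, 0, 0],
  ],
  twist=[0, 0, 0, 0, 0, 0, 0, 0, 0, 0, 0, 0, 0, 0],
)

```text
time: 11.4
position: [0.6235, 0.2095, 0.245]
tool_rot: [0.612, 0.791, -0.002, -0.001]
ft_force: [-0.2, 0.1, -3.8]
grip_width: 0.0518
```

Run:
```python
from h import *
plan(594.8,329.4,250,14.3)
c=wrist("w6")
u=proj(c,[.5948,.3294,.012])[0]; print(u)
for nm,k,z in (("wood",wood(c,u[0],u[1],r=95),.012),("dark",dark(c,u[0],u[1],50,r=60),.012)): print(nm,k.min(0),k.max(0),rect(c,k,z))
```

```text
t 11.40 pos [623.5 209.5 245. ] az 14.5 tilt [-0.0001 -0.004 ] F [-0.2  0.1 -3.8] grip 51.8
  shift before twist [123.3   2.2  -5. ] after [123.3   1.8  -5. ] twist 0.2
[322.17234494  77.40941869]
wood [292.           6.33333333] [363.33333333 141.        ] [599.4 330.7 152.3  83.6 -76.7]
dark [301.          18.66666667] [353.66666667 131.66666667] [599.7 330.1 128.6  61.9 -76.5]
```

View pics/w6.png

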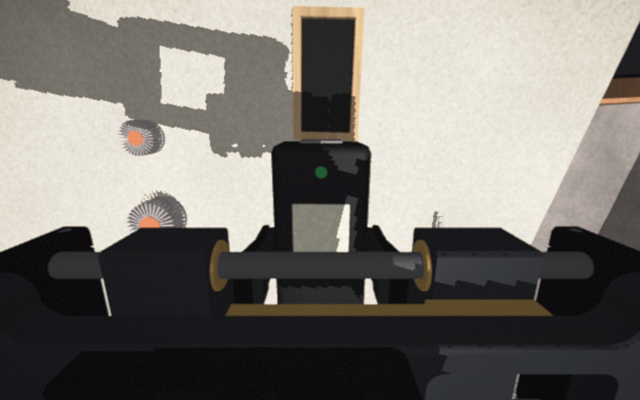

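The long nest is at (328,73), measuring 152x84 mm, which matches. The brick's front edge is at row 141. I'll check how the brick sits in the jaws.

Run:
```python
from h import *
c=dict(np.load("w6.npz"))
o,M,a=state()
P=cast(c,[(272,160),(371,160),(321,141),(276,145),(366,145)],.245+.0)
print(np.round((P-o["position"])@M*1000,1))
plan(597.8,330.1,45,13.4)
```

```text
[[ 52.9 -23.1  -0. ]
 [ 53.1  27.2  -0.3]
 [ 62.5   1.8  -0.2]
 [ 60.5 -20.8  -0. ]
 [ 60.6  24.4  -0.3]]
t 11.45 pos [622.8 208.5 244.8] az 14.4 tilt [-0.0001 -0.0054] F [ 0.1 -0.2 -3.5] grip 51.4
  shift before twist [124.    7.1 199.8] after [124.1   4.9 199.8] twist 1.0
```

Emit:
step_arm(
  slide=[
    [0, 0, 0],
    [20, 1, 10],
    [35, 1.3, 20],
    [35, 1.3, 20],
    [23.5, 1, 30],
    [10, 0.4, 35],
    [0, 0, 35],
    [0, 0, 30],
    [0, 0, 17],
    [0, 0, 4],
    [0, 0, 0],
    [0, 0, 0],
  ],
  twist=[1, 0, 0, 0, 0, 0, 0, 0, 0, 0, 0, 0],
)

```text
time: 12.45
position: [0.6015, 0.3295, 0.0472]
tool_rot: [0.62, 0.784, 0.0, 0.0]
ft_force: [0.8, 0.2, -2.9]
grip_width: 0.0517
```

Run:
```python
from h import *
plan(597.8,330.1,33,13.4)
c=wrist("w7")
```

```text
t 12.45 pos [601.5 329.5  47.2] az 13.3 tilt [0.0001 0.0011] F [ 0.8  0.2 -2.9] grip 51.7
  shift before twist [ 1.4 -3.5 14.2] after [ 1.4 -3.5 14.2] twist -0.1
```

View pics/w7.png

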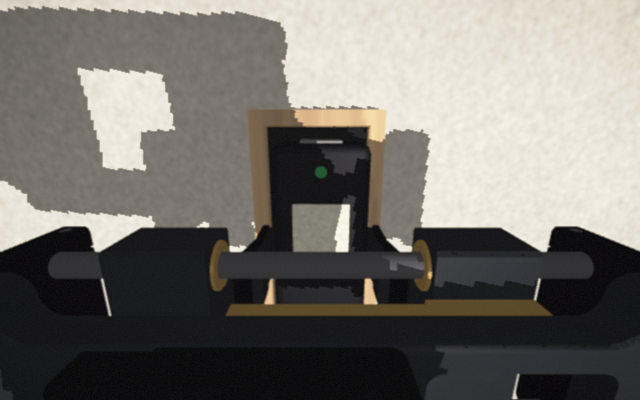

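Run:
```python
from h import *
c=dict(np.load("w7.npz"))
o,M,a=state()
def p(uv,z): print(np.round((cast(c,uv,z)-o["position"])@M*1000,1))
w=wood(c,317,200,r=90); 
im=c["color"]; g=cv2.cvtColor(im,cv2.COLOR_BGR2HSV)
for r in (118,150,170): print(r,[tuple(g[r,x]) for x in range(244,276,4)],[tuple(g[r,x]) for x in range(362,396,4)])
plan(597.8,330.1,33,13.4)
p([(249,150),(385,150),(268,132),(370,132),(317,110)],.012)
p([(272,180),(370,180),(321,141)],.049)
cv2.imwrite("pics/w7c.png",cv2.resize(im[90:240,220:420],None,fx=4,fy=4,interpolation=cv2.INTER_CUBIC))
```

```text
118 [(np.uint8(18), np.uint8(27), np.uint8(123)), (np.uint8(15), np.uint8(84), np.uint8(125)), (np.uint8(16), np.uint8(94), np.uint8(120)), (np.uint8(15), np.uint8(93), np.uint8(118)), (np.uint8(16), np.uint8(89), np.uint8(118)), (np.uint8(16), np.uint8(93), np.uint8(112)), (np.uint8(16), np.uint8(92), np.uint8(111)), (np.uint8(16), np.uint8(92), np.uint8(111))] [(np.uint8(17), np.uint8(88), np.uint8(234)), (np.uint8(19), np.uint8(85), np.uint8(241)), (np.uint8(20), np.uint8(79), np.uint8(245)), (np.uint8(20), np.uint8(80), np.uint8(244)), (np.uint8(19), np.uint8(83), np.uint8(240)), (np.uint8(19), np.uint8(85), np.uint8(240)), (np.uint8(19), np.uint8(30), np.uint8(241)), (np.uint8(21), np.uint8(15), np.uint8(239)), (np.uint8(21), np.uint8(15), np.uint8(241))]
150 [(np.uint8(20), np.uint8(25), np.uint8(124)), (np.uint8(20), np.uint8(25), np.uint8(124)), (np.uint8(16), np.uint8(95), np.uint8(124)), (np.uint8(15), np.uint8(94), np.uint8(120)), (np.uint8(16), np.uint8(93), np.uint8(121)), (np.uint8(17), np.uint8(96), np.uint8(114)), (np.uint8(16), np.uint8(70), np.uint8(55)), (np.uint8(
[... 839 characters left out ...]
int8(23)), (np.uint8(30), np.uint8(13), np.uint8(19)), (np.uint8(14), np.uint8(86), np.uint8(80)), (np.uint8(16), np.uint8(92), np.uint8(127)), (np.uint8(16), np.uint8(93), np.uint8(123)), (np.uint8(15), np.uint8(79), np.uint8(126)), (np.uint8(20), np.uint8(24), np.uint8(128)), (np.uint8(20), np.uint8(24), np.uint8(127)), (np.uint8(21), np.uint8(26), np.uint8(128))]
t 12.50 pos [602.2 329.9  48.1] az 13.3 tilt [0.0003 0.0031] F [ 0.2 -0.1 -1.8] grip 51.9
  shift before twist [ 1.2 -4.3 15.1] after [ 1.2 -4.3 15.1] twist -0.1
[[ 53.7 -44.7  36. ]
 [ 53.7  40.4  36.3]
 [ 64.6 -32.3  36. ]
 [ 64.7  30.5  36.2]
 [ 77.6  -2.1  36.1]]
[[ 42.  -24.8  -0.9]
 [ 42.   25.4  -0.8]
 [ 61.6   0.2  -0.9]]
```

View pics/w7c.png

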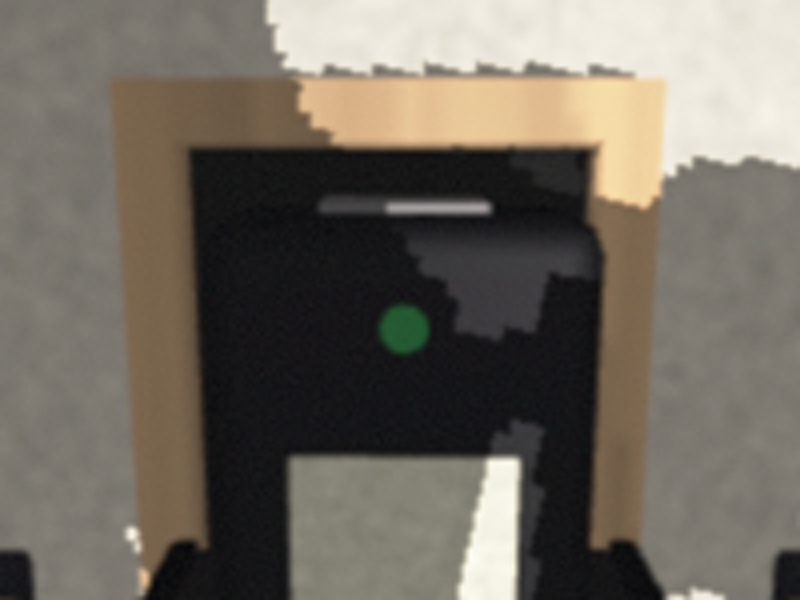

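In this one view the nest centre sits about 2 mm off the brick in −y. I'll correct that and lower.

Emit:
step_arm(
  slide=[
    [0, -2.5, 4],
    [0, 0, 5],
    [0, 0, 2.5],
    [0, 0, 1.5],
    [0, 0, 1],
    [0, 0, 0.5],
    [0, 0, 0],
    [0, 0, 0],
  ],
  twist=[0, 0, 0, 0, 0, 0, 0, 0],
)

```text
time: 13.17
position: [0.5981, 0.3295, 0.0327]
tool_rot: [0.62, 0.785, -0.0, -0.0]
ft_force: [-3.7, -1.7, 4.7]
grip_width: 0.0518
```

Emit:
step_arm(
  slide=[
    [0, 0, 0],
    [0, 0, 0],
    [0, 0, 0],
    [0, 0, 0],
    [0, 0, -5],
    [0, 0, -25],
    [0, 0, -40],
    [0, 0, -40],
    [-20, 0, 0],
    [-30, 0, 0],
    [-30, 0, 0],
    [-20, 0, 0],
    [0, 0, 0],
    [0, 0, 0],
  ],
  twist=[0, 0, 0, 0, 0, 0, 0, 0, 0, 0, 0, 0, 0, 0],
  jaw=87,
)

```text
time: 14.33
position: [0.622, 0.2312, 0.1423]
tool_rot: [0.621, 0.784, 0.0, 0.0]
ft_force: [0.1, -0.4, -0.1]
grip_width: 0.0867
```

Run:
```python
from h import *
c=wrist("w8")
from rig import robot
t=robot.camera("top"); cv2.imwrite("pics/top1.png",t["color"])
# cooler view
for az in (13.4,):
    a=np.radians(az+90); x,y=421-90*np.cos(a),95-90*np.sin(a); plan(x,y,160,az)
```

```text
t 14.43 pos [621.3 232.9 142.1] az 13.4 tilt [0.0006 0.0002] F [ 0.6 -0.4 -0. ] grip 87.2
  shift before twist [-177.8 -226.8  -18.1] after [-177.7 -226.9  -18.1] twist -0.0
```

View pics/w8.png

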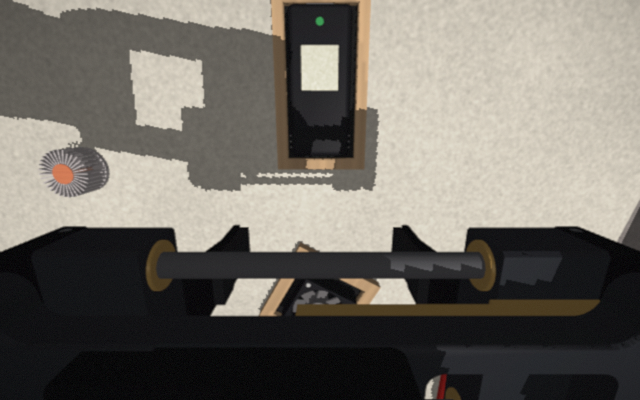

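The brick is seated in its nest at (322,80). Next, the cooler.

Emit:
step_arm(
  slide=[
    [-11, -14.2, -1.2],
    [-22.2, -28.4, -2.4],
    [-22.2, -28.4, -2.4],
    [-22.2, -28.4, -2.4],
    [-22.2, -28.4, -2.4],
    [-22.2, -28.4, -2.4],
    [-22.2, -28.4, -2.4],
    [-22.2, -28.4, -2.4],
    [-11, -14.2, 0],
    [0, 0, 0],
    [0, 0, 0],
  ],
  twist=[0, 0, 0, 0, 0, 0, 0, 0, 0, 0, 0],
)

```text
time: 15.35
position: [0.4418, 0.0074, 0.1603]
tool_rot: [0.62, 0.784, 0.0, 0.0]
ft_force: [0.3, 0.7, -0.6]
grip_width: 0.0869
```

Run:
```python
from h import *
plan(421,95,160,13.4)
c=wrist("w9")
u=proj(c,[.421,.095,.04])[0]; print(u)
f=3
h=cv2.cvtColor(cv2.resize(c["color"],None,fx=f,fy=f,interpolation=cv2.INTER_CUBIC),cv2.COLOR_BGR2HSV)
m=((h[...,1]>110)&(h[...,0]<16)&(h[...,2]>80)).astype(np.uint8); m[220*f:]=0
cs,_=cv2.findContours(m,cv2.RETR_EXTERNAL,cv2.CHAIN_APPROX_NONE)
for k in cs:
    if cv2.contourArea(k)<500: continue
    k=(k.reshape(-1,2)+.5)/f-.5
    print(k.mean(0),k.min(0),k.max(0),rect(c,k,.04))
```

```text
t 15.35 pos [441.8   7.4 160.3] az 13.3 tilt [-0.      0.0012] F [ 0.3  0.7 -0.6] grip 86.9
  shift before twist [90.  -0.   0.3] after [90.   0.1  0.3] twist -0.1
[319.26336355  99.21492325]
[320.87139108  99.3687664 ] [306.66666667  84.        ] [335.33333333 114.66666667] [422.5  95.1  25.6  25.3 -76.6]
```

View pics/w9.png

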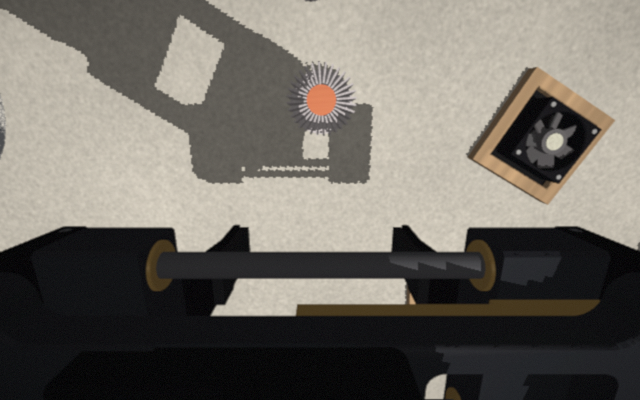

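The cooler's core is at (321,99) and its outline spans about 67 px, or 62 mm, so this is the larger one. Grasping.

```bash
python3 -c "
from h import *
plan(421,94.8,29,13.4)"
```

```text
t 15.40 pos [442.6   7.8 160.3] az 13.4 tilt [-0.0004  0.0019] F [ 0.1 -0.4 -0. ] grip 86.9
  shift before twist [ 89.7  -1.1 131.2] after [ 89.7  -1.1 131.2] twist 0.0
```

Emit:
step_arm(
  slide=[
    [25, -0.5, 5],
    [35, -0.4, 15],
    [29.7, -0.2, 25],
    [0, 0, 35],
    [0, 0, 30],
    [0, 0, 16],
    [0, 0, 5.2],
    [0, 0, 0],
    [0, 0, 0],
  ],
  twist=[0, 0, 0, 0, 0, 0, 0, 0, 0],
  jaw=87,
)

```text
time: 16.15
position: [0.4205, 0.0948, 0.0288]
tool_rot: [0.619, 0.785, 0.0, 0.0]
ft_force: [0.4, 0.2, 0.5]
grip_width: 0.0868
```

Emit:
step_arm(
  slide=[
    [0, 0, 0],
    [0, 0, 0],
    [0, 0, 0],
    [0, 0, 0],
    [0, 0, 0],
    [0, 0, 0],
    [0, 0, 0],
    [0, 0, 0],
  ],
  twist=[0, 0, 0, 0, 0, 0, 0, 0],
  jaw=50,
  force=35,
)

```text
time: 16.82
position: [0.4208, 0.094, 0.0294]
tool_rot: [0.62, 0.785, 0.001, 0.001]
ft_force: [0.2, -0.2, 5.7]
grip_width: 0.0613
```

```bash
python3 -c "
from h import *
plan(421,94.8,29,13.4)"
```

```text
t 16.82 pos [420.8  94.   29.4] az 13.4 tilt [-0.0008  0.0029] F [ 0.2 -0.2  5.7] grip 61.3
  shift before twist [0.8 0.4 0.4] after [0.8 0.4 0.4] twist -0.0
```

Emit:
step_arm(
  slide=[
    [0, 0, -15],
    [0, 0, -30],
    [0, 0, -40],
    [0, 0, -35],
    [0, 0, -10],
    [0, 0, 0],
  ],
  twist=[0, 0, 0, 0, 0, 0],
)

```text
time: 17.32
position: [0.4209, 0.094, 0.1612]
tool_rot: [0.62, 0.785, 0.002, 0.002]
ft_force: [0.6, -0.2, -3.0]
grip_width: 0.0615
```

```bash
python3 -c "
from h import *
plan(651,-184,160,13.4)"
```

```text
t 17.32 pos [420.9  94.  161.2] az 13.4 tilt [-0.0016  0.0056] F [ 0.6 -0.2 -3. ] grip 61.5
  shift before twist [-323.8  159.5    2.6] after [-323.8  159.4    2.6] twist -0.0
```

Emit:
step_arm(
  slide=[
    [-16.2, 8, 0],
    [-32.4, 15.9, 0],
    [-32.4, 15.9, 0],
    [-32.4, 15.9, 0],
    [-32.4, 15.9, 0],
    [-32.4, 15.9, 0],
    [-32.4, 15.9, 0],
    [-32.4, 15.9, 0],
    [-32.4, 15.9, 0],
    [-32.4, 15.9, 0],
    [-16.2, 8, 0],
    [0, 0, 0],
    [0, 0, 0],
  ],
  twist=[0, 0, 0, 0, 0, 0, 0, 0, 0, 0, 0, 0, 0],
)

```text
time: 18.4
position: [0.6478, -0.1846, 0.1552]
tool_rot: [0.621, 0.784, -0.001, -0.003]
ft_force: [-0.0, 0.1, -4.6]
grip_width: 0.0613
```

Run:
```python
from h import *
plan(629,-92,160,13.4)
c=wrist("w10")
u=proj(c,[.629,-.092,.012])[0]; print(u)
for nm,k,z in (("wood",wood(c,u[0],u[1],r=90),.012),("dark",dark(c,u[0],u[1],50,r=60),.012)): print(nm,k.min(0),k.max(0),rect(c,k,z))
```

```text
t 18.40 pos [ 647.8 -184.6  155.2] az 13.3 tilt [ 0.004  -0.0047] F [-0.   0.1 -4.6] grip 61.3
  shift before twist [94.5  2.9 -4.4] after [94.5  3.1 -4.4] twist -0.1
[323.26609318  96.7193542 ]
wood [262.33333333  34.33333333] [379.         157.66666667] [629.6 -94.3 105.6 105.5 -72.8]
dark [285.          58.66666667] [361.33333333 138.66666667] [629.7 -95.   72.9  72.7  39.1]
```

View pics/w10.png

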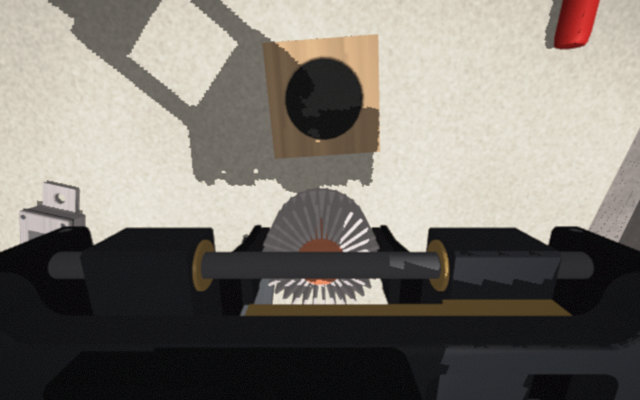

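Run:
```python
from h import *
c=dict(np.load("w10.npz"))
o,M,a=state()
print(np.round((cast(c,[(321,188),(264,245),(381,245)],.1552+.0105)-o["position"])@M*1000,1))
plan(627.7,-94.8,48,13.4)
```

```text
[[ 38.7   1.4 -10. ]
 [  8.7 -27.8 -10. ]
 [  8.8  32.1 -10.3]]
t 18.45 pos [ 647.1 -183.4  155.5] az 13.3 tilt [ 0.0047 -0.0053] F [ 0.7  0.  -3.7] grip 61.5
  shift before twist [ 90.2   2.1 108. ] after [ 90.2   2.2 108. ] twist -0.1
```

Run:
```python
from h import *
c=dict(np.load("w10.npz"))
o,M,a=state()
print(np.round((cast(c,[(321,188)],.1552-.029)-o["position"])@M*1000,1))
im=c["color"][180:310,240:400]
cv2.imwrite("pics/w10c.png",cv2.resize(im,None,fx=4,fy=4,interpolation=cv2.INTER_CUBIC))
```

```text
[[29.5  1.6 29.5]]
```

View pics/w10c.png

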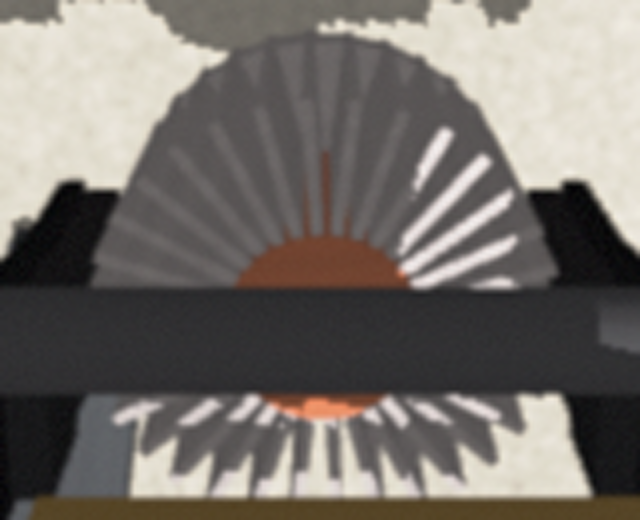

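The edge I measured is the cooler's bottom rim, so its centre is within about 1.5 mm of the TCP. Moving over the round nest.

Emit:
step_arm(
  slide=[
    [25, 0.7, 5],
    [35, 0.7, 15],
    [30.5, 0.7, 25],
    [0, 0, 30],
    [0, 0, 22],
    [0, 0, 10],
    [0, 0, 0],
    [0, 0, 0],
  ],
  twist=[0, 0, 0, 0, 0, 0, 0, 0],
)

```text
time: 19.12
position: [0.6299, -0.0952, 0.0514]
tool_rot: [0.62, 0.785, -0.0, -0.001]
ft_force: [-0.1, -0.2, -3.5]
grip_width: 0.0611
```

Run:
```python
from h import *
plan(627.7,-94.8,33.4,13.4)
c=wrist("w11")
```

```text
t 19.12 pos [629.9 -95.2  51.4] az 13.4 tilt [ 0.001  -0.0015] F [-0.1 -0.2 -3.5] grip 61.1
  shift before twist [ 0.9 -2.  18. ] after [ 0.9 -2.  18. ] twist 0.0
```

View pics/w11.png

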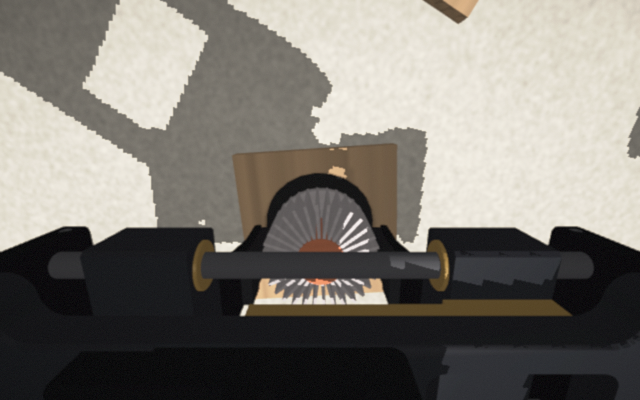

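The recess arc shows evenly around the cooler, with about 2 mm of sideways offset. I'll correct it and lower.

Emit:
step_arm(
  slide=[
    [0.5, -1.8, 3],
    [0, 0, 6],
    [0, 0, 4],
    [0, 0, 2],
    [0, 0, 1.5],
    [0, 0, 1],
    [0, 0, 0.5],
    [0, 0, 0],
    [0, 0, 0],
  ],
  twist=[0, 0, 0, 0, 0, 0, 0, 0, 0],
)

```text
time: 19.92
position: [0.6288, -0.0957, 0.0338]
tool_rot: [0.62, 0.785, 0.0, 0.0]
ft_force: [-0.1, -0.4, -2.5]
grip_width: 0.0611
```

Emit:
step_arm(
  slide=[
    [0, 0, 0.5],
    [0, 0, 0.5],
    [0, 0, 0],
    [0, 0, 0],
  ],
  twist=[0, 0, 0, 0],
)

```text
time: 20.25
position: [0.6289, -0.0957, 0.0335]
tool_rot: [0.62, 0.785, 0.0, 0.0]
ft_force: [-2.6, 0.1, 3.7]
grip_width: 0.0611
```

Contact. Releasing and rising.

Emit:
step_arm(
  slide=[
    [0, 0, 0],
    [0, 0, 0],
    [0, 0, 0],
    [0, 0, 0],
    [0, 0, -5],
    [0, 0, -25],
    [0, 0, -40],
    [0, 0, -40],
    [-20, 0, 0],
    [-30, 0, 0],
    [-30, 0, 0],
    [-20, 0, 0],
    [0, 0, 0],
    [0, 0, 0],
  ],
  twist=[0, 0, 0, 0, 0, 0, 0, 0, 0, 0, 0, 0, 0, 0],
  jaw=87,
)

```text
time: 21.42
position: [0.6517, -0.1941, 0.1428]
tool_rot: [0.621, 0.784, 0.0, 0.0]
ft_force: [-0.2, 0.5, -0.4]
grip_width: 0.087
```

Run:
```python
from h import *
c=wrist("w12")
# enclosure: long axis about world y -> jaw az ~0; view pose
a=np.radians(90); x,y=377-95*np.cos(a),-311-95*np.sin(a); print(x,y); plan(x,y,150,0)
x,y=377,-311+95; plan(x,y,150,0)
```

```text
377.0 -406.0
t 21.47 pos [ 651.3 -192.8  142.6] az 13.3 tilt [ 0.0012 -0.0006] F [ 0.6 -0.   0. ] grip 86.8
  shift before twist [-144.2 -316.1   -7.4] after [-213.2 -274.3   -7.4] twist 13.3
t 21.47 pos [ 651.3 -192.8  142.6] az 13.3 tilt [ 0.0012 -0.0006] F [ 0.6 -0.   0. ] grip 86.8
  shift before twist [  40.6 -272.3   -7.2] after [ -23.2 -274.3   -7.2] twist 13.3
```

View pics/w12.png

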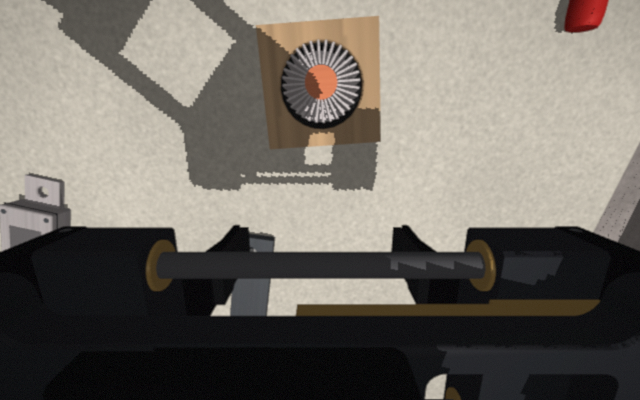

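The cooler is seated at (321,83). Now I'll look at the jig with empty jaws, then the enclosure.

Run:
```python
from h import *
plan(611,-417,150,5.1)
```

```text
t 21.47 pos [ 651.3 -192.8  142.6] az 13.3 tilt [ 0.0012 -0.0006] F [ 0.6 -0.   0. ] grip 86.8
  shift before twist [-208.9  -90.9   -7.6] after [-219.8  -60.1   -7.6] twist 8.2
```

Emit:
step_arm(
  slide=[
    [0, 0, 0],
    [0, 0, 0],
    [-16, -4.3, -0.5],
    [-31.4, -8.6, -1],
    [-31.4, -8.6, -1],
    [-31.4, -8.6, -1],
    [-31.4, -8.6, -1],
    [-31.4, -8.6, -1],
    [-31.4, -8.6, -1],
    [-16, -4.3, -0.5],
    [0, 0, 0],
    [0, 0, 0],
    [0, 0, 0],
  ],
  twist=[4.1, 4.1, 0, 0, 0, 0, 0, 0, 0, 0, 0, 0, 0],
)

```text
time: 22.55
position: [0.6118, -0.4159, 0.1493]
tool_rot: [0.674, 0.739, 0.0, -0.001]
ft_force: [1.1, -0.3, -0.9]
grip_width: 0.0871
```

Run:
```python
from h import *
plan(602,-322,150,5.1)
c=wrist("w13")
print(proj(c,[.602,-.322,.012]))
```

```text
t 22.55 pos [ 611.8 -415.9  149.3] az 5.3 tilt [ 0.0022 -0.0008] F [ 1.1 -0.3 -0.9] grip 87.1
  shift before twist [94.4 -1.1 -0.5] after [94.4 -1.4 -0.5] twist 0.2
[[318.45038197  96.15088211]]
```

View pics/w13.png

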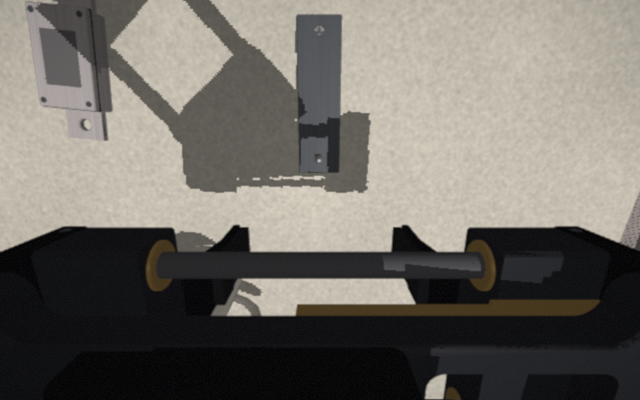

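The jig bar is at (319,94), spanning rows 14–173, with pins at about (319,30) and (319,159). I'll measure it by its bluish tint.

Run:
```python
from h import *
c=dict(np.load("w13.npz")); im=c["color"]
o,M,a=state()
f=4; u0,v0,u1,v1=270,0,365,185
b=cv2.resize(im[v0:v1,u0:u1],None,fx=f,fy=f,interpolation=cv2.INTER_CUBIC)
d=b[...,0].astype(int)-b[...,2]; d=cv2.GaussianBlur(d.astype(np.float32),(0,0),3)
print(np.percentile(d,[5,25,50,75,95]), c["color"][60,315],c["color"][130,315],c["color"][130,280],c["color"][60,360])
m=(d>0).astype(np.uint8)
cs,_=cv2.findContours(m,cv2.RETR_EXTERNAL,cv2.CHAIN_APPROX_NONE); k=max(cs,key=cv2.contourArea)
k=(k.reshape(-1,2)+.5)/f-.5+[u0,v0]
print(k.min(0),k.max(0)); r=rect(c,k,.012); print(r)
print("jig centre in tool",np.round((np.array([r[0]/1e3,r[1]/1e3,.012])-o["position"])@M*1000,1),a)
cv2.imwrite("pics/w13c.png",cv2.resize(im[0:185,270:365],None,fx=3.2,fy=3.2,interpolation=cv2.INTER_CUBIC))
cc=b.copy(); 
for (s,t,nm) in ((15,45,"p1"),(145,175,"p2")):
    cv2.imwrite(f"pics/{nm}.png",cv2.resize(im[s:t,300:338],None,fx=10,fy=10,interpolation=cv2.INTER_CUBIC))
```

```text
[-20.55840549 -19.03998137  -9.84477711   5.59355354   6.5951668 ] [92 90 87] [43 40 38] [88 95 98] [179 193 199]
[296.625  14.875] [340.375 171.875]
[ 602.4 -324.2  138.7   39.   -84.7]
jig centre in tool [ 91.5  -1.  137.6] 5.310794479968389
```

View pics/p1.png

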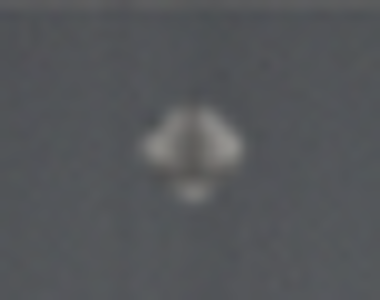

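View pics/p2.png

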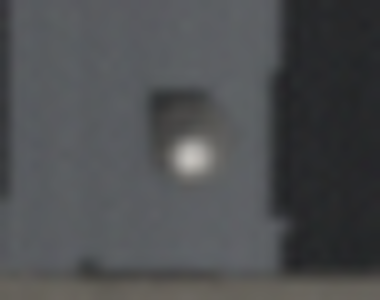

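Run:
```python
from h import *
c=dict(np.load("w13.npz"))
o,M,a=state()
for uv,z in (((319,160.6),.027),((319.3,26.3),.027),((319.3,29.5),.019),((319.3,34),.012)):
    P=cast(c,[uv],z)[0]; print(uv,z,np.round(P*1000,1),np.round((P-o["position"])@M*1000,1))
```

```text
(319, 160.6) 0.027 [ 607.9 -380.    27. ] [ 35.5  -0.7 122.5]
(319.3, 26.3) 0.027 [ 597.9 -268.2   27. ] [147.7  -0.4 122.7]
(319.3, 29.5) 0.019 [ 597.9 -268.4   19. ] [147.5  -0.4 130.7]
(319.3, 34) 0.012 [ 598. -270.   12.] [145.9  -0.4 137.7]
```

The pin tips are 112 mm apart, so the jig centre is about (602.7,−324.2) mm with jaw azimuth 5.2°. Next, the enclosure.

Run:
```python
from h import *
plan(379,-407,150,0.3)
```

```text
t 22.60 pos [ 612.  -415.5  149.4] az 5.3 tilt [ 0.0019 -0.0008] F [ 0.9 -0.2 -0.4] grip 87.1
  shift before twist [  30.  -231.2   -0.3] after [   9.7 -233.    -0.3] twist 5.0
```

Emit:
step_arm(
  slide=[
    [0, 0, 0],
    [1, -15, 0],
    [1.4, -33.8, 0],
    [1.4, -33.8, 0],
    [1.4, -33.8, 0],
    [1.4, -33.8, 0],
    [1.4, -33.8, 0],
    [1.4, -33.8, 0],
    [0, -15, 0],
    [0, 0, 0],
    [0, 0, 0],
    [0, 0, 0],
  ],
  twist=[5, 0, 0, 0, 0, 0, 0, 0, 0, 0, 0, 0],
)

```text
time: 23.6
position: [0.3805, -0.4089, 0.1502]
tool_rot: [0.705, 0.709, 0.0, 0.001]
ft_force: [-0.6, 0.1, 0.9]
grip_width: 0.0869
```

Run:
```python
from h import *
plan(379,-312,150,0.3)
c=wrist("w14")
print(proj(c,[.379,-.312,.024]))
```

```text
t 23.60 pos [ 380.5 -408.9  150.2] az 0.3 tilt [-0.0011  0.0013] F [-0.6  0.1  0.9] grip 86.9
  shift before twist [96.9 -1.   0.1] after [96.9 -1.   0.1] twist -0.0
[[318.18933709  91.50266693]]
```

View pics/w14.png

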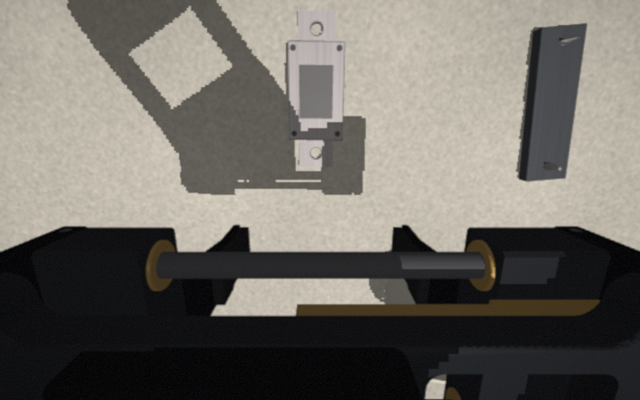

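The enclosure is at (316,90), with lug holes near (317,28) and (316,153). I'll zoom in on those.

Run:
```python
from h import *
im=np.load("w14.npz")["color"]
a=cv2.resize(im[12:46,298:336],None,fx=10,fy=10,interpolation=cv2.INTER_CUBIC)
b=cv2.resize(im[134:174,298:336],None,fx=10,fy=10,interpolation=cv2.INTER_CUBIC)
h=max(a.shape[0],b.shape[0]); o=np.zeros((h,780,3),np.uint8); o[:a.shape[0],:380]=a; o[:b.shape[0],400:]=b
cv2.imwrite("pics/holes.png",o)
```

```text
(no output)
```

View pics/holes.png

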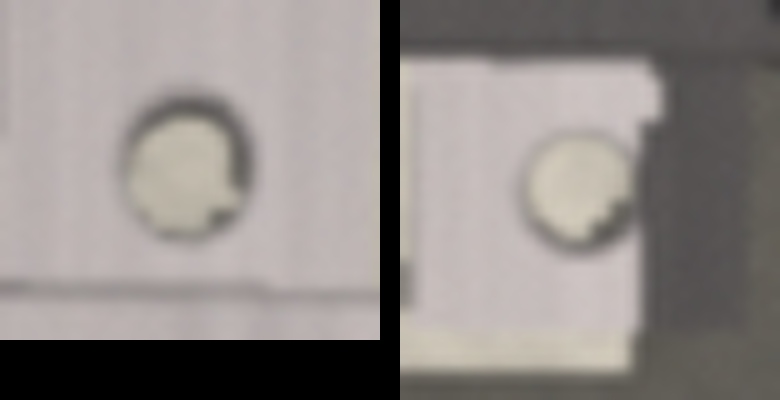

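Run:
```python
from h import *
c=dict(np.load("w14.npz"))
o,M,a=state()
P=cast(c,[(316.15,28.25),(315.35,152.55)],.006); print(np.round(P*1000,1),np.linalg.norm(P[0]-P[1]))
d=P[0]-P[1]; m=P.mean(0); az=np.degrees(np.arctan2(d[1],d[0]))-90; print("centre",np.round(m*1000,1),"jaw az",az, "tool",np.round((m-o["position"])@M*1000,1))
yb=np.array([np.cos(np.radians(az)),np.sin(np.radians(az))])
t=m[:2]*1000-2*yb; print(t); plan(t[0],t[1],23,az)
```

```text
[[ 376.9 -256.6    6. ]
 [ 376.3 -368.1    6. ]] 0.11152816690954061
centre [ 376.6 -312.3    6. ] jaw az -0.3063725107563613 tool [ 97.   -3.7 143.9]
[ 374.5732695  -312.31230129]
t 23.65 pos [ 380.7 -409.1  150.1] az 0.3 tilt [-0.0012  0.0012] F [ 1.  -1.   0.1] grip 86.9
  shift before twist [ 97.   -5.7 126.9] after [ 96.9  -6.7 126.9] twist 0.6
```

Emit:
step_arm(
  slide=[
    [0, 0, 0],
    [25, -2, 5],
    [38, -2.5, 10],
    [33.9, -2.2, 20],
    [0, 0, 35],
    [0, 0, 30],
    [0, 0, 17],
    [0, 0, 7],
    [0, 0, 2.5],
    [0, 0, 0],
    [0, 0, 0],
  ],
  twist=[0.6, 0, 0, 0, 0, 0, 0, 0, 0, 0, 0],
  jaw=87,
)

```text
time: 24.57
position: [0.3737, -0.313, 0.0239]
tool_rot: [0.71, 0.705, -0.0, 0.001]
ft_force: [0.9, 0.4, -0.2]
grip_width: 0.0872
```

Emit:
step_arm(
  slide=[
    [0, 0, 0],
    [0, 0, 0],
    [0, 0, 0],
    [0, 0, 0],
    [0, 0, 0],
    [0, 0, 0],
    [0, 0, 0],
    [0, 0, 0],
  ],
  twist=[0, 0, 0, 0, 0, 0, 0, 0],
  jaw=40,
  force=30,
)

```text
time: 25.23
position: [0.3734, -0.3127, 0.0234]
tool_rot: [0.71, 0.704, -0.0, 0.001]
ft_force: [0.5, -0.3, 2.5]
grip_width: 0.0497
```

```bash
python3 -c "
from h import *
plan(374.5,-312.3,23,-.3)"
```

```text
t 25.23 pos [ 373.4 -312.7   23.4] az -0.4 tilt [-0.0009  0.0009] F [ 0.5 -0.3  2.5] grip 49.7
  shift before twist [0.4 1.1 0.4] after [0.4 1.1 0.4] twist -0.1
```

Emit:
step_arm(
  slide=[
    [0, 0, -15],
    [0, 0, -30],
    [0, 0, -25],
    [0, 0, -10],
    [0, 0, 0],
    [0, 0, 0],
  ],
  twist=[0, 0, 0, -5.6, 0, 0],
)

```text
time: 25.73
position: [0.3728, -0.3122, 0.1033]
tool_rot: [0.675, 0.738, -0.0, 0.0]
ft_force: [-0.5, -0.3, -2.0]
grip_width: 0.0498
```

```bash
python3 -c "
from h import *
plan(600.7,-324.4,90,5.2)"
```

```text
t 25.73 pos [ 372.8 -312.2  103.3] az 5.1 tilt [-0.0003  0.0001] F [-0.5 -0.3 -2. ] grip 49.8
  shift before twist [-32.3 225.9  13.4] after [-32.8 225.9  13.4] twist -0.1
```

Emit:
step_arm(
  slide=[
    [-2.4, 15, 1],
    [-4.7, 32.7, 2],
    [-4.7, 32.7, 2],
    [-4.7, 32.7, 2],
    [-4.7, 32.7, 2],
    [-4.7, 32.7, 2],
    [-4.7, 32.7, 2],
    [-2, 15, 0.4],
    [0, 0, 0],
    [0, 0, 0],
    [0, 0, 0],
  ],
  twist=[0, 0, 0, 0, 0, 0, 0, 0, 0, 0, 0],
)

```text
time: 26.65
position: [0.599, -0.3232, 0.0877]
tool_rot: [0.675, 0.738, -0.0, -0.003]
ft_force: [-0.7, 0.6, -2.4]
grip_width: 0.0495
```

Run:
```python
from h import *
plan(600.7,-324.4,60,5.2)
c=wrist("w15")
```

```text
t 26.65 pos [ 599.  -323.2   87.7] az 5.1 tilt [ 0.0035 -0.0043] F [-0.7  0.6 -2.4] grip 49.5
  shift before twist [-1.4  1.7 27.6] after [-1.4  1.7 27.6] twist -0.1
```

View pics/w15.png

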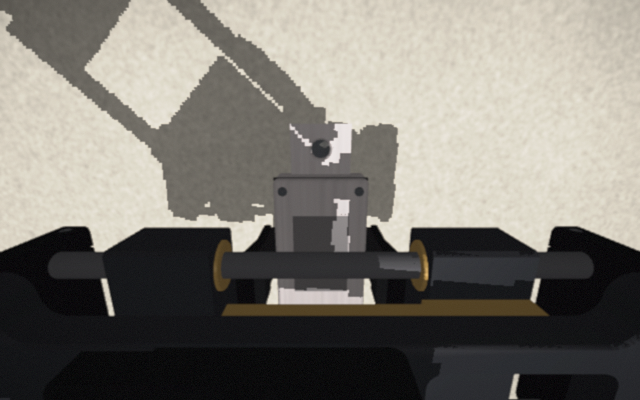

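The front lug hole is at (321,148), with the dark jig beneath it. I'll go lower and look through the hole for the pin.

Emit:
step_arm(
  slide=[
    [-1, 1.2, 10],
    [0, 0, 14],
    [0, 0, 6],
    [0, 0, 0],
    [0, 0, 0],
  ],
  twist=[0, 0, 0, 0, 0],
)

```text
time: 27.12
position: [0.6015, -0.3249, 0.0585]
tool_rot: [0.675, 0.738, -0.0, -0.001]
ft_force: [-0.1, -0.2, -2.3]
grip_width: 0.0493
```

Run:
```python
from h import *
plan(600.7,-324.4,55,5.2)
c=wrist("w16"); im=c["color"]
cv2.imwrite("pics/w16c.png",cv2.resize(im[115:185,265:375],None,fx=7,fy=7,interpolation=cv2.INTER_CUBIC))
```

```text
t 27.12 pos [ 601.5 -324.9   58.5] az 5.2 tilt [ 0.0018 -0.0019] F [-0.1 -0.2 -2.3] grip 49.3
  shift before twist [ 0.5 -0.7  3.5] after [ 0.5 -0.7  3.5] twist -0.0
```

View pics/w16c.png

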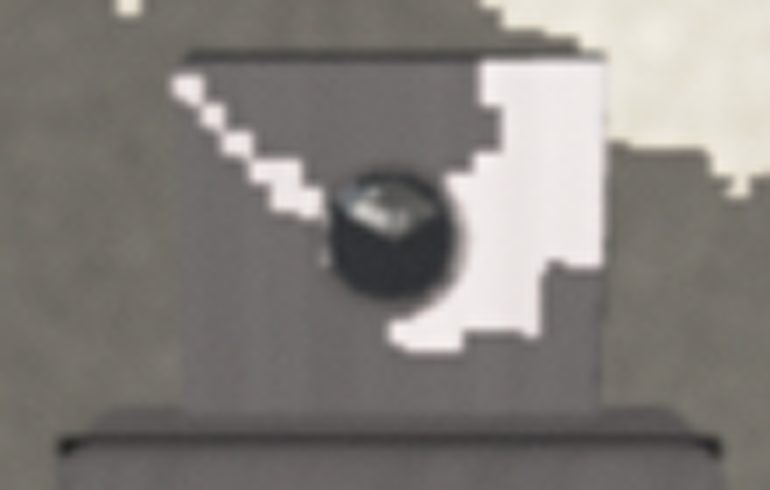

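Run:
```python
from h import *
im=np.load("w16.npz")["color"]
b=im[132:166,304:340].astype(float)
b=np.clip(b*2.2,0,255).astype(np.uint8)
cv2.imwrite("pics/w16d.png",cv2.resize(b,None,fx=16,fy=16,interpolation=cv2.INTER_CUBIC))
```

```text
(no output)
```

View pics/w16d.png

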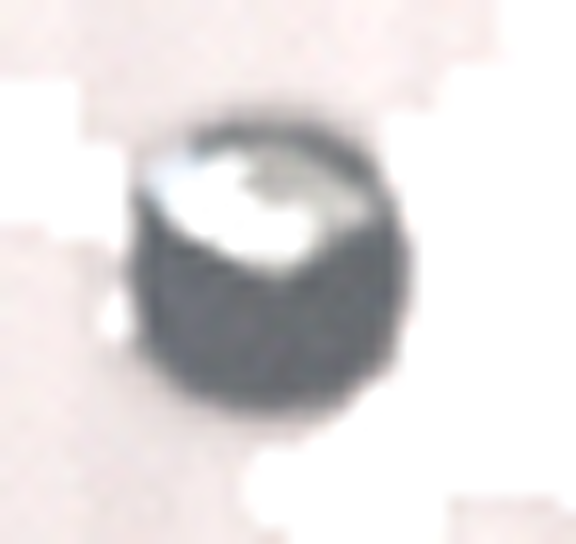

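Run:
```python
from h import *
c=dict(np.load("w16.npz"))
o,M,a=state()
t=lambda uv,z: np.round((cast(c,[uv],z)[0]-o["position"])@M*1000,2)
print("hole top",t((320.4,148),.041),"bot",t((320.4,148),.035))
print("pin",t((319.9,143.8),.019),t((319.9,143.8),.022))
print("lower vertex",t((304+273.5/16-.5,132+272.5/16-.5),.019))
print("hole half width px->mm",t((304+405/16,148),.041)-t((304+135/16,148),.041))
```

```text
hole top [5.724e+01 4.000e-02 1.837e+01] bot [5.671e+01 4.000e-02 2.437e+01]
pin [57.95 -0.27 40.37] [58.17 -0.27 37.37]
lower vertex [54.96  0.17 40.37]
hole half width px->mm [0.01 9.52 0.  ]
```

The pin and hole agree within about 0.8 mm (x +0.5, y −0.3). I'll lower in stages while watching the force.

Emit:
step_arm(
  slide=[
    [0.5, -0.3, 3],
    [0, 0, 3],
    [0, 0, 3],
    [0, 0, 2],
    [0, 0, 2],
    [0, 0, 1],
    [0, 0, 0],
    [0, 0, 0],
  ],
  twist=[0, 0, 0, 0, 0, 0, 0, 0],
)

```text
time: 27.83
position: [0.6021, -0.3248, 0.0458]
tool_rot: [0.674, 0.738, 0.0, -0.0]
ft_force: [-0.7, 0.1, -1.7]
grip_width: 0.0498
```

No contact force, so I'll continue to the bar.

Emit:
step_arm(
  slide=[
    [0, 0, 2],
    [0, 0, 2],
    [0, 0, 2],
    [0, 0, 1.5],
    [0, 0, 0.8],
    [0, 0, 0],
    [0, 0, 0],
  ],
  twist=[0, 0, 0, 0, 0, 0, 0],
)

```text
time: 28.42
position: [0.6021, -0.3248, 0.0374]
tool_rot: [0.674, 0.738, -0.0, -0.0]
ft_force: [-0.6, -0.7, -1.4]
grip_width: 0.0497
```

Emit:
step_arm(
  slide=[
    [0, 0, 1],
    [0, 0, 0.5],
    [0, 0, 0.5],
    [0, 0, 0.3],
    [0, 0, 0],
    [0, 0, 0],
  ],
  twist=[0, 0, 0, 0, 0, 0],
)

```text
time: 28.92
position: [0.6022, -0.3248, 0.0355]
tool_rot: [0.674, 0.738, 0.0, 0.0]
ft_force: [-1.3, -0.1, 0.1]
grip_width: 0.0504
```

Emit:
step_arm(
  slide=[
    [0, 0, 0.3],
    [0, 0, 0.2],
    [0, 0, 0],
    [0, 0, 0],
  ],
  twist=[0, 0, 0, 0],
)

```text
time: 29.25
position: [0.6021, -0.3248, 0.0355]
tool_rot: [0.674, 0.738, -0.0, 0.0]
ft_force: [-2.1, 1.9, 5.7]
grip_width: 0.0494
```

Firmly on the bar at 5.7 N. Releasing, rising and checking.

Emit:
step_arm(
  slide=[
    [0, 0, 0],
    [0, 0, 0],
    [0, 0, 0],
    [0, 0, 0],
    [0, 0, -5],
    [0, 0, -25],
    [0, 0, -40],
    [0, 0, -40],
    [-20, 0, 0],
    [-30, 0, 0],
    [-30, 0, 0],
    [-15, 0, 0],
    [0, 0, 0],
    [0, 0, 0],
  ],
  twist=[0, 0, 0, 0, 0, 0, 0, 0, 0, 0, 0, 0, 0, 0],
  jaw=87,
)

```text
time: 30.42
position: [0.6103, -0.4198, 0.1445]
tool_rot: [0.675, 0.738, 0.0, -0.0]
ft_force: [-0.0, 0.8, -0.1]
grip_width: 0.0868
```

Run:
```python
from h import *
plan(600.7,-324.4,150,5.2)
c=wrist("w17"); im=c["color"]
cv2.imwrite("pics/w17c.png",cv2.resize(im[0:200,250:390],None,fx=3,fy=3,interpolation=cv2.INTER_CUBIC))
from rig import robot
for n in("top","side"):
    t=robot.camera(n); cv2.imwrite(f"pics/{n}2.png",t["color"]); np.savez(f"{n}2.npz",**t)
```

```text
t 30.42 pos [ 610.3 -419.8  144.5] az 5.1 tilt [ 0.0008 -0.0001] F [-0.   0.8 -0.1] grip 86.8
  shift before twist [95.8 -1.  -5.4] after [95.8 -0.9 -5.4] twist -0.1
```

View pics/w17c.png

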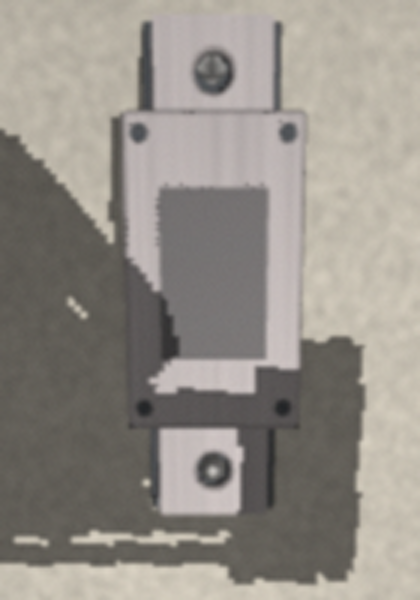

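View pics/top2.png

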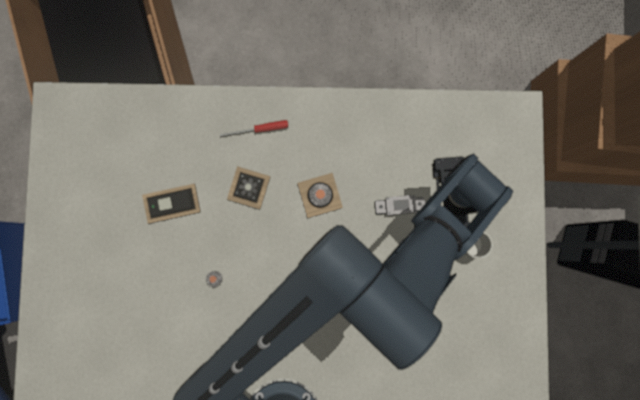

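View pics/side2.png

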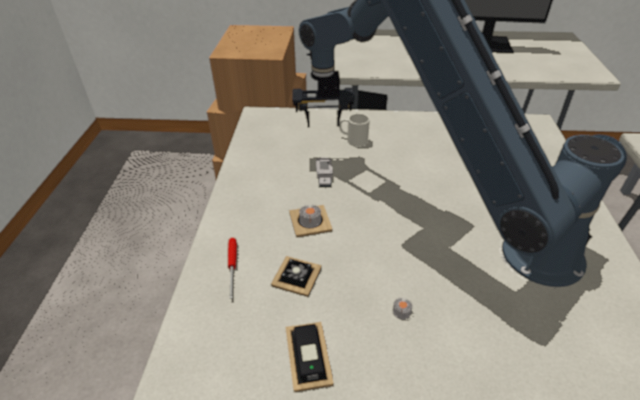

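Both pins show through the lug holes, at crop (213,72) and (213,470), and all the parts are in their holders. I'll do a numeric check of centring and heights before handing in.

Run:
```python
from h import *
L=lambda n: dict(np.load(n))
def z(c,u,v):
    d=np.median(c["depth"][v-1:v+2,u-1:u+2]); return np.round((c["origin"]+R.from_quat(c["orientation"]).as_matrix()@(np.linalg.inv(c["camera_matrix"])@[u,v,1]*d))[2]*1000,1)
c=L("w17.npz")
print("encl top z",z(c,320,50),z(c,335,120),z(c,300,60),"lugs",z(c,305,20),z(c,334,20),z(c,310,165),"table",z(c,230,20),z(c,420,60))
c=L("w12.npz"); f=3
h=cv2.cvtColor(cv2.resize(c["color"],None,fx=f,fy=f,interpolation=cv2.INTER_CUBIC),cv2.COLOR_BGR2HSV)
k=wood(c,320,83,r=75); print("round nest",rect(c,k,.012)); 
m=((h[...,1]>110)&(h[...,0]<13)&(h[...,2]>60)).astype(np.uint8); m[:60*f]=0; m[105*f:]=0; m[:,:295*f]=0; m[:,345*f:]=0
cs,_=cv2.findContours(m,0,cv2.CHAIN_APPROX_NONE); k=(max(cs,key=cv2.contourArea).reshape(-1,2)+.5)/f-.5
print("cooler core",rect(c,k,.044),"top z",z(c,335,72),z(c,321,85))
c=L("w8.npz"); k=dark(c,322,80,48,r=80); print("brick+recess",rect(c,k,.012),"brick top z",z(c,320,75),z(c,320,130),z(c,297,120),z(c,345,60))
c=L("w4.npz"); print("fan top",z(c,290,175),z(c,342,180),z(c,318,195))
```

```text
encl top z 36.4 36.4 36.4 lugs 18.1 18.7 18.7 table -0.3 -0.0
round nest [629.5 -94.3 105.7 105.6 -72.8]
cooler core [629.4 -94.9  25.5  25.  -76.7] top z 43.2 44.6
brick+recess [599.6 331.2 129.9  62.3 -76.7] brick top z 34.9 34.8 34.4 34.1
fan top 29.7 29.1 27.9
```

Run:
```python
from h import *
a=np.load("w4.npz")["color"][135:250,255:375]; b=np.load("w8.npz")["color"][0:175,265:385]
o=np.zeros((600,800,3),np.uint8)
a=cv2.resize(a,None,fx=3.3,fy=3.3); b=cv2.resize(b,None,fx=3.3,fy=3.3)
o[:a.shape[0],:a.shape[1]]=a; o[:b.shape[0],400:400+b.shape[1]]=b; cv2.imwrite("pics/fb.png",o)
t0=np.load("top0.npz")["color"];t2=np.load("top2.npz")["color"]
d=cv2.absdiff(t0,t2).max(2); print("screwdriver diff px",(d[110:145,210:300]>40).sum())
```

```text
screwdriver diff px 0
```

View pics/fb.png

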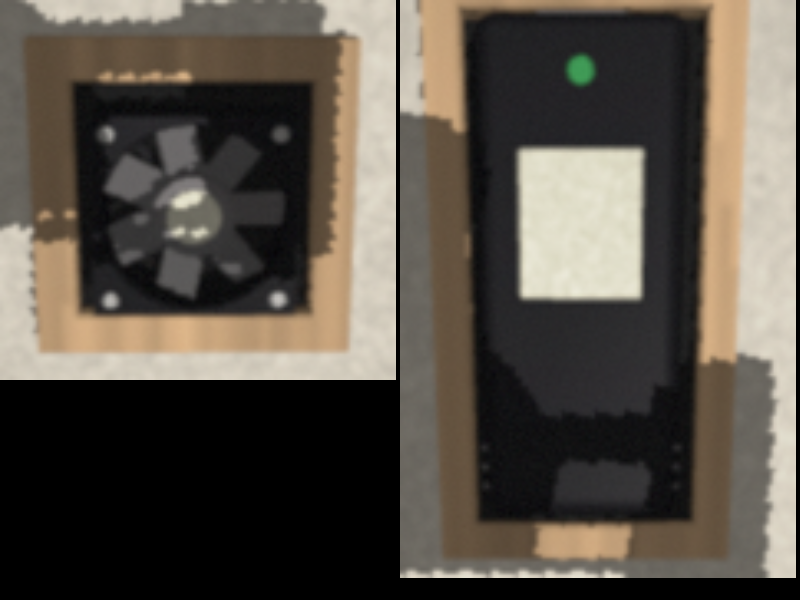

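The top heights match seated parts: enclosure 36.4 mm, cooler 44, brick 34 and fan 29. The fan and brick are clear inside their recesses, and the mug and screwdriver haven't moved. Handing in.

```bash
python3 -c "
from rig import robot
o=robot.get_obs(); print(o['time'],o['ft_force'],o['grip_width']); robot.hand_in()"
```

```text
30.5667 [ 0.35634511 -0.89101439  0.01158241] 0.0869897975737537
the job is handed in; nothing more can be done
```

All four parts are in their matching holders, and I handed the job in at 30.6 s of the 99 s allowed. The fan went in first, then the brick, the larger of the two heat sinks, and the enclosure. Each was lowered until the wrist force showed contact, then released.

**Heights:** the wrist camera's depth readings match seated parts, allowing about 1 mm of noise.

| Part | Measured top height | Expected when seated |
|---|---|---|
| Enclosure | 36.4 mm | 36 mm |
| Heat sink | 43–45 mm | 44 mm |
| Brick | about 34.5 mm | 34 mm |
| Fan | 28–30 mm | 29 mm |

**Position:** both jig pins show through the enclosure's lug holes. The heat sink is centred within about 1 mm. I checked the fan and brick by eye only, and both sit inside their recesses.

**Bystanders:** the screwdriver is pixel-identical in the top view before and after. The mug looks unmoved in the side view, but I did not measure it.

**Disagreements:** the top camera's positions were off by up to about 5 mm from the wrist camera's, so I used the wrist views. The wrist camera itself had a sideways bias of about 2 mm, measured on the held parts and allowed for when placing. No check failed.

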